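Hold the tweezer tester on a coated coupon's contact dots

ROBOT

A 6-joint arm with a two-finger parallel gripper is mounted at the origin on the work surface. World frame = base frame: x ahead of the robot, y to its left, z up, the work surface at z = 0. Lengths are in m, angles in rad, forces in N, time in s.
With the tool pointing down it reaches from about 0.35 to 0.775 m from the base axis. Payload 5.5 kg.
Tool frame: the origin (TCP) lies at the very end of the fingers, on their centre line; the grasp point (between the pads) lies 19 mm behind it; y points along the fingers, z is the direction in which the jaws open and shut, and the axes are right-handed (so a half turn about y gives the same grasp; the last joint's range is limited). The gripper opens to 85 mm and grips with 20 to 120 N. Pads are 22 mm wide; open, the fingers measure 114 mm over their backs; the gripper's body (76 mm by 85 mm) begins 54 mm behind the grasp point. The pads swing forward as they close: fully open they stand 13 mm farther back than shut.
Start: joints at [1.056, 0.313, 0.046, 1.304, 0, 1.431], TCP at [0.211, 0.535, 0.231] pointing down, gripper open.
Joint ranges: [-2.76, 2.76], [-0.86, 1.69], [-1.03, 1.26], [-2.2, 2.34], [-1.47, 1.5], [-3.14, 3.14]. Speed limits (rad/s): [2.57, 2.57, 3.14, 3.14, 3.14, 3.14].

INTERFACE

Orientations are given as a unit quaternion [w, x, y, z].
In Python, from workcell import env gives the robot as it stands.
- The arm moves only by the shell command python3 -m inch 'ROWS' [OPENING] [FORCE]. ROWS is JSON, a list that holds one entry, the list of rows, each a list of 4 numbers: the shift along the tool's x, y, z in mm, then the turn about the tool's y in degrees. In form: [[[tx, ty, tz, spin], ...]]. A call has 1 to 10 rows; each row is the pose to reach, as a shift and turn from the pose commanded when the call began, along the tool's axes at that moment; what a row does not reach only later rows make up. A row lasts 1/10 s, in which the tool goes at most 50 mm and 8.59 degrees, less where a joint would pass 70% of its speed; a pose out of reach is approached as far as the arm can. A call with a gripper value outside its range is refused whole. OPENING is the finger opening in mm, from 0 to 85.4, set as the call begins (- or left out, the last holds). The fingers move at their own pace and stop on an object; FORCE is the grip in N (left out, the last holds). Time passes only in rows, so rows that repeat a pose let the fingers close. It gives the time, the measured TCP pose, the force and the opening at its end, in the units of the state.
- env.get_state(): the state, without advancing time (a new reading comes with each control period).
- env.read_camera(name): name is "scene" or "top" or "wrist"; returns the picture (480x640x3 uint8, blue, green, red); there is no depth.
- env.camera_model(name): a dict with "fx", "fy", "cx", "cy" (pixels), "R" (3x3) and "t" (3): a world point X has camera coordinates R X + t; the wrist camera has in their place "mount" (4x4, takes a point from camera to tool coordinates, whose origin is the TCP and whose axes are the tool frame's). Camera axes: x right, y down, z forward; pixel columns grow to the right and rows downward; lengths in m; the calibration is good to about 2 mm. The wrist camera is an equidistant fisheye: a pixel r from the principal point sees the ray r / f radians off the axis. A picture is of the moment at which its call begins: read the wrist's pose just before it. camera_model takes no time and is no camera call.
- env.hand_in(): hands the job in, once; it reports no verdict.
The state is a dict: "clock": time; "joint_pos": joint angles; "qvel": joint speeds; "tau": joint torques, N m; "tcp_pos": TCP position; "orientation": TCP orientation; "wrist_force": force on the tool from outside, world axes, zero at the start; "ft_torque": the same for the moment, N m; "finger_gap": finger opening in m.
Only numpy, scipy, OpenCV 4.12 (cv2) and the standard library are available. Lean on these libraries where they do the work, as an engineer would, in place of code of your own. Each camera call takes 0.05 s, during which the arm holds its last target.

TASK

The dark teal coated glass coupon lying on the stirrer's plate is due for its resistance reading: set it down (no dropping) flat in the tray compartment with the blue pad. Then take the orange-gripped tweezer tester out of its dock, squeeze it until its two brass tips are as far apart as the coupon's two silver dots, and rest one tip lightly on each dot. Finish while still holding the tester there with the gap steady, and leave the measured coupons, the beaker and the jar alone.

Things in the scene. Friction and masses are not known exactly. Their poses are not given: they have to be found in the camera images.
- coupon: The coupon to be measured: flat glass plate with a dark teal coating on top, 26 mm (its x) x 76 mm (its y) x 6 mm thick (z), 24 to 39 g. Origin at the centre of its underside, z up. It starts lying on the stirrer's plate. It is the same either way round.
- dot_a (a point): Centre of one of the two silver contact dots (7 mm diameter) on the coupon's top face: 8 mm from the coupon's centre along its +y, 6 mm above its underside.
- dot_b (a point): Centre of the other silver dot, 8 mm along the coupon's -y. The two dots are 16 mm apart, centre to centre, on the coupon's long centre line.
- stirrer: White magnetic stirrer (fixed, switched off and cold), about 165 mm wide, 225 mm deep and 100 mm high, knobs and blue panel to its -x side. Its flat aluminium plate, 155 x 155 mm, has its top 100 mm above the bench and its centre 37 mm along the stirrer's +x from its origin. Origin on the bench.
- tray: White sample tray (fixed), 194 (x) x 110 mm (y), origin on the bench under its centre. Three compartments at x = -56, 0 and +56 mm, each 30 (x) x 80 mm (y) inside, long sides along y. Floor 6 mm, low walls 12 mm above the bench; each long wall has a 56 mm thumb gap in its middle (walls only at the corners), so fingers can go down on both long sides of a coupon.
- pad_top (a point): Centre of the top face of the blue pad, 7.5 mm above the bench, in the empty compartment where the coupon goes (any one of the three). Axes as the tray's: the coupon's y lies along this y, either way round. The other two compartments hold measured coupons.
- tester: Tweezer-type resistance tester, 70 to 125 g, standing upright in its dock, tips down: grey housing on top (17 x 19 mm, up to 128 mm above the origin), two sprung arms with orange finger grips, black noses, brass pins. Origin midway between the tips' lower ends (5 mm above the bench in the dock), z up. The arms lie side by side along its y and close along y. The same either way round.
- grip_mid (a point): Midway between the orange finger grips, 77 mm above the tester's origin. The grips are 28 mm tall (63 to 91 mm), 14 mm wide in x; across their outer faces at this height: 30.5 mm when free, 24.6 mm when the tip gap is 16 mm. 1 mm of squeeze here closes the tips by about 3.1 mm. They push back with about 1 N when free and 9 N at a 16 mm gap, so the squeeze itself carries the tester.
- tip_l: The brass contact pin at the lower end of the arm on the tester's +y side: 4 mm diameter, rounded, origin at its lower end. The pin is sprung and gives way up to 3 mm along the arm (1 N to start, 2.5 N at the full 3 mm). When the tester is free the two tips are 34 mm apart, centre to centre.
- tip_r: The same pin of the arm on the tester's -y side.
- tester_arm_l (a joint): How far each arm is squeezed, in rad; both arms always close by the same angle. 0 = free (tips 34 mm apart, centre to centre), growing as the arms are squeezed: tip gap in mm = 34 - 228 x value, so 0.079 means 16 mm. Stop at 0.115. This reading goes on while the tester is held.
- dock: Dark grey dock of the tester (fixed), 64 mm (x) x 80 mm (y), its central block 39 mm high and 36 x 64 mm; origin on the bench, the tester's axes as the dock's. The tester's noses stand in its pocket, 12 mm (x) x 44 mm (y), reaching 39 mm above the bench; lift the tester straight up by 45 mm to clear it.
- done_a: A coupon already measured, the same size but with a violet coating, in another compartment of the tray. Leave it there.
- done_b: The other measured violet coupon. Leave it there.
- beaker: Empty glass beaker, 68 mm across, 80 mm high, on the bench. Leave it alone.
- jar: Amber jar with a black cap, 52 mm across, 60 mm high, on the bench. Leave it alone.
Not all that is in view belongs to the job. Of the things that look like the tester, the middle-sized one is meant.

How it is judged:
By the outcome, as a careful person would: the job done as asked, in the order asked, and still so for the second after the job is handed in, while the arm keeps its last pose, push and grip.
It also fails if it takes over 51 s, if anything falls off the work surface, if the arm or the gripper's body presses on something with over 40 N, if the wrist force passes 120 N, or if a joint passes its speed limit or range.

## Working session

There is one attempt and no reset: what is moved stays moved. The work goes in short steps, Python scripts to look and compute and a shell command to move; the robot and the scene stay as the last step left them, time stands still between calls to the robot, and variables do not carry over. Pictures are saved under pics/ and viewed, and the job is handed in when it is done.

```bash
ls; mkdir -p pics
python3 - <<'E'
from workcell import env
import cv2,json
s=env.get_state()
print({k:(v if not hasattr(v,'tolist') else v.tolist()) for k,v in s.items()})
for n in ("scene","top","wrist"):
    cv2.imwrite(f"pics/{n}0.png",env.read_camera(n)); print(n,env.camera_model(n))
E
```

```text
pics
{'clock': 0.0, 'joint_pos': [1.0563781024254284, 0.3140171242536856, 0.04499247609168738, 1.3035804559653976, 1.5910363972014017e-06, 1.4311774650236346], 'qvel': [0.0010720494519430265, -0.0005281255625189563, -0.00020427884102014668, 0.0012683054226177983, -0.000246239669701761, 0.00024566323207368993], 'tau': [0.0016565863552386872, -48.06221008300781, 29.853721261024475, 0.019141703378409147, 0.00015678371710237116, 6.332341371262373e-06], 'tcp_pos': [0.2102715833240594, 0.5346408875826592, 0.2304048601514068], 'orientation': [-0.6941210491924619, 0.6953319048744256, -0.13194324168318683, 0.1315313350718775], 'wrist_force': [-0.3172757690339791, 0.3957857659118698, -0.16226884085776166], 'ft_torque': [0.047667308498489956, -0.01465600397477116, -0.015290851045445784], 'finger_gap': 0.08531368390561402}
scene {'fx': 517.2857572113853, 'fy': 517.2857572113853, 'cx': 325.93623728912553, 'cy': 244.7976377247521, 'R': array([[-0.76623539,  0.64248189, -0.01001742],
       [ 0.34806937,  0.40190839, -0.8469459 ],
       [-0.54012132, -0.65244668, -0.5315847 ]]), 't': array([ 0.45258638, -0.11296452,  1.40517838])}
top {'fx': 441.63033893701913, 'fy': 441.63033893701913, 'cx': 324.72229098995683, 'cy': 241.3838840057556, 'R': array([[ 7.62493025e-03, -9.99970545e-01, -8.77180568e-04],
       [-9.86615296e-01, -7.38019915e-03, -1.62898100e-01],
       [ 1.62886828e-01,  2.10752642e-03, -9.86642508e-01]]), 't': array([0.00399438, 0.58584927, 0.8337241 ])}
wrist {'fx': 371.64829954431775, 'fy': 371.64829954431775, 'cx': 321.5348435555939, 'cy': 236.35321959222688, 'mount': array([[-1.00135686e-04,  9.63886525e-01,  2.66313267e-01,
        -6.79557199e-02],
       [ 3.41254628e-04, -2.66313220e-01,  9.63886483e-01,
        -1.42630198e-01],
       [ 9.99999937e-01,  1.87400069e-04, -3.02263280e-04,
        -1.84869877e-04],
       [ 0.00000000e+00,  0.00000000e+00,  0.00000000e+00,
         1.00000000e+00]])}
```

View pics/scene0.png

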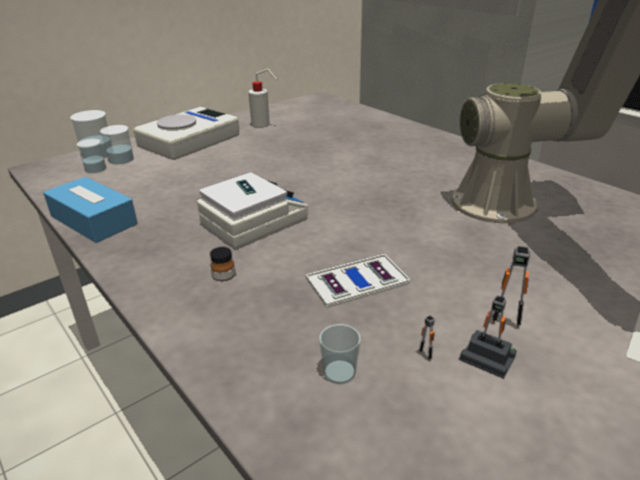

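View pics/top0.png

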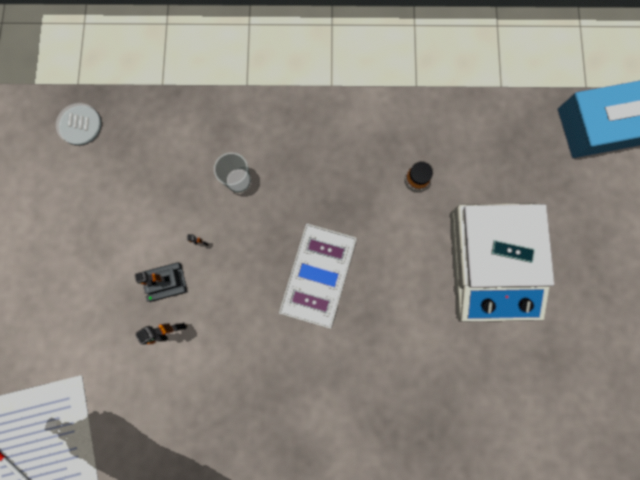

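View pics/wrist0.png

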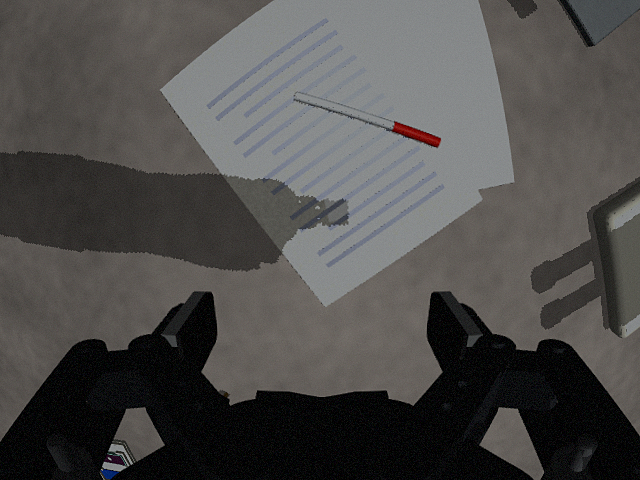

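The top view shows the coupon at about (513,252) on the stirrer, the tray at (318,276) with the blue pad in its middle compartment, and the docked middle-sized tester at (163,281). There are decoy testers at (200,241) and (160,332). Next I'll measure these.

```bash
cat > h.py <<'E'
import numpy as np, cv2
from workcell import env
from scipy.spatial.transform import Rotation as Ro
def ray(name,px,pose=None):
    m=env.camera_model(name); u=(px[0]-m['cx'])/m['fx']; v=(px[1]-m['cy'])/m['fy']
    if name!='wrist':
        return -m['R'].T@m['t'], m['R'].T@np.array([u,v,1.])
    r=np.hypot(u,v); d=np.array([u/r*np.sin(r),v/r*np.sin(r),np.cos(r)]) if r>1e-9 else np.array([0,0,1.])
    M=m['mount']; p,R=pose
    return p+R@M[:3,3], R@M[:3,:3]@d
def onz(name,px,z,pose=None):
    o,d=ray(name,px,pose); return o+d*(z-o[2])/d[2]
def toolpose(s=None):
    s=s or env.get_state(); q=np.array(s['orientation'])
    return np.array(s['tcp_pos']),Ro.from_quat(q[[1,2,3,0]]).as_matrix()
def proj(name,X,pose=None):
    m=env.camera_model(name); X=np.array(X,float)
    if name!='wrist':
        c=m['R']@X+m['t']; return np.array([m['fx']*c[0]/c[2]+m['cx'],m['fy']*c[1]/c[2]+m['cy']])
    M=m['mount'];p,R=pose; c=M[:3,:3].T@(R.T@(X-p)-M[:3,3]); th=np.arctan2(np.hypot(c[0],c[1]),c[2]); k=th/np.hypot(c[0],c[1])
    return np.array([m['fx']*c[0]*k+m['cx'],m['fy']*c[1]*k+m['cy']])
def tri(n1,p1,n2,p2):
    o1,d1=ray(n1,p1);o2,d2=ray(n2,p2); A=np.stack([d1,-d2],1); s=np.linalg.lstsq(A,o2-o1,rcond=None)[0]
    a,b=o1+d1*s[0],o2+d2*s[1]; return (a+b)/2,np.linalg.norm(a-b)
def blobs(mask,amin=20):
    out=[]
    cs,_=cv2.findContours(mask.astype(np.uint8)*255,cv2.RETR_EXTERNAL,cv2.CHAIN_APPROX_NONE)
    for c in cs:
        if cv2.contourArea(c)>amin: out.append((cv2.contourArea(c),cv2.minAreaRect(c)))
    return out
def plot_rect(name,r,z,pose=None):
    b=cv2.boxPoints(r); P=np.array([onz(name,p,z,pose)[:2] for p in b]); 
    e1=P[1]-P[0];e2=P[2]-P[1]; L=e1 if np.linalg.norm(e1)>np.linalg.norm(e2) else e2
    return P.mean(0),np.degrees(np.arctan2(L[1],L[0])),np.linalg.norm(e1),np.linalg.norm(e2)
E
python3 - <<'E'
from h import *
p,R=toolpose(); print(p,R.round(3).tolist())
im=cv2.imread('pics/top0.png'); hsv=cv2.cvtColor(im,cv2.COLOR_BGR2HSV); H,S,V=[hsv[...,i].astype(int) for i in range(3)]
b=im.astype(int)
for nm,m,z in [('teal',(H>80)&(H<100)&(S>90)&(V<110),.106),('blue',(H>100)&(H<125)&(S>130)&(V>120),.0075),('violet',(H>130)&(H<175)&(S>60),.0135),('white',(S<25)&(V>180),.012),('orange',(H>5)&(H<18)&(S>150)&(V>100),.077)]:
    for a,r in blobs(m,15): 
        q=plot_rect('top',r,z); print(nm,a,np.round(r[0],1),q[0].round(4),np.round(q[1],1),np.round(q[2:],4))
c=cv2.resize(im[220:350,120:360],None,fx=3,fy=3,interpolation=cv2.INTER_CUBIC); cv2.imwrite('pics/c1.png',c)
c=cv2.resize(im[190:330,440:570],None,fx=4,fy=4,interpolation=cv2.INTER_CUBIC); cv2.imwrite('pics/c2.png',c)
s=cv2.imread('pics/scene0.png');cv2.imwrite('pics/c3.png',cv2.resize(s[230:380,400:560],None,fx=4,fy=4,interpolation=cv2.INTER_CUBIC))
E
```

```text
[0.21032578 0.53474926 0.23062768] [[0.931, -0.001, 0.366], [-0.366, -0.001, 0.931], [-0.0, -1.0, -0.001]]
teal 342.0 [513.  250.9] [ 0.5609 -0.3413] -102.4 [0.0197 0.07  ]
blue 1789.0 [505.5 303.5] [ 0.4669 -0.3615] -88.4 [0.1511 0.0534]
blue 416.0 [317.9 274.7] [0.5228 0.0222] -105.8 [0.0265 0.076 ]
blue 117.5 [629.  128.5] [ 0.8471 -0.6531] -26.2 [0.0691 0.035 ]
blue 1224.5 [601.4 115.9] [ 0.8763 -0.5955] -175.8 [0.0989 0.127 ]
blue 217.5 [624.5  92.8] [ 0.9305 -0.6517] -78.4 [0.0739 0.04  ]
violet 281.5 [310.  300.9] [0.4688 0.0375] -105.9 [0.0191 0.0687]
violet 261.5 [325.5 248.7] [0.5762 0.0068] -105.7 [0.019 0.069]
white 262.0 [ 12.  469.5] [0.1441 0.6046] -89.5 [0.0462 0.0342]
white 836.5 [ 61.  468.5] [0.1467 0.5108] -89.5 [0.0378 0.1348]
white 291.0 [ 44.5 460.1] [0.1614 0.544 ] -76.0 [0.101  0.0127]
white 618.5 [ 35.2 449.3] [0.1808 0.5641] -76.0 [0.1156 0.0288]
white 279.0 [ 25.9 438.7] [0.2    0.5843] -76.3 [0.1026 0.0128]
white 250.0 [ 21.9 431.1] [0.2137 0.5938] -75.9 [0.0885 0.0125]
white 2736.5 [ 40.5 403.8] [0.265  0.5633] -81.2 [0.1717 0.0847]
white 66.5 [543.6 302
[... 773 characters left out ...]
 3467.0 [121.5  54. ] [1.014  0.4664] -89.6 [0.1879 0.1417]
white 2248.5 [59.1 53.5] [1.0143 0.6061] 0.9 [0.1495 0.0932]
white 242.0 [610.   22.5] [ 1.0987 -0.6333] -89.6 [0.0125 0.1313]
white 64.0 [529.5  22. ] [ 1.0986 -0.4513] -89.6 [0.0612 0.01  ]
white 384.5 [455.5  21.5] [ 1.0987 -0.2838] -89.6 [0.1791 0.0125]
white 115.5 [364.5  20.5] [ 1.0998 -0.0778] -89.6 [0.0703 0.0125]
white 431.0 [290.5  20. ] [1.0999 0.09  ] -89.6 [0.1793 0.015 ]
white 100.0 [199.5  19. ] [1.1009 0.2965] -89.6 [0.0704 0.0151]
white 481.0 [125.5  18.5] [1.101  0.4645] -89.6 [0.1796 0.0176]
white 20.5 [46.7 19.1] [1.0983 0.6433] -117.2 [0.0138 0.0184]
orange 24.5 [162. 329.] [0.4127 0.3113] -149.9 [0.0065 0.0186]
```

View pics/c1.png

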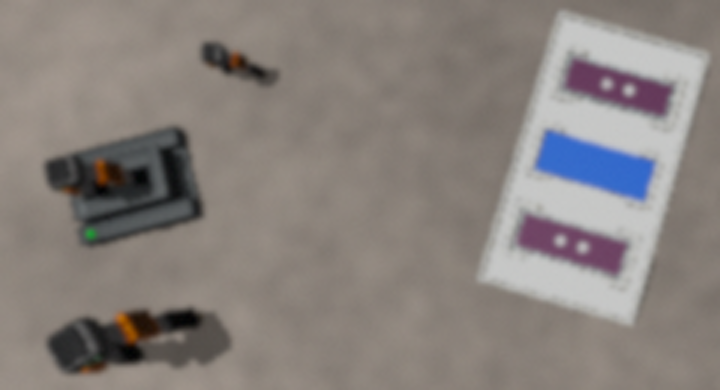

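View pics/c2.png

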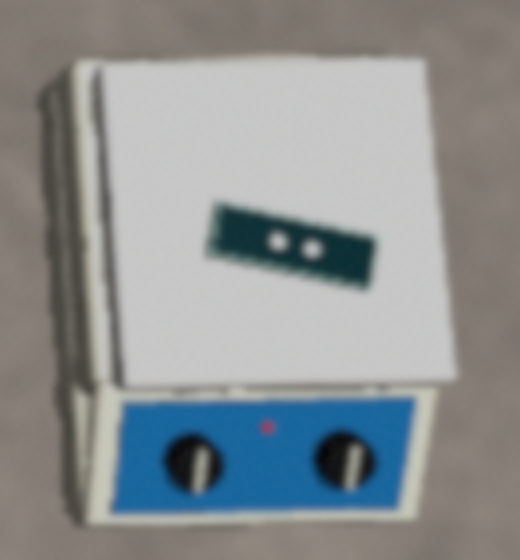

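View pics/c3.png

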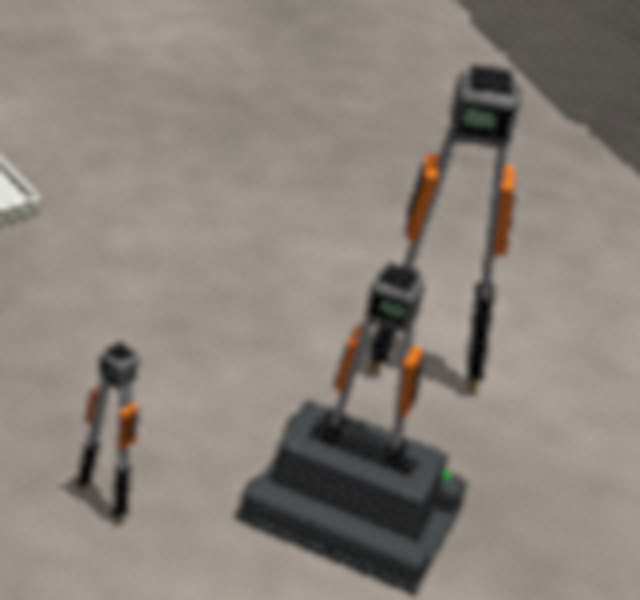

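Run:
```python
from h import *
T=lambda u,v:(120+u/3,220+v/3)
S=lambda u,v:(400+u/4,230+v/4)
for n,a,b in [('mid top',T(63,173),S(398,280)),('big top',T(78,345),S(488,80)),('small top',T(213,52),S(120,350)),('midgripR',T(107,173),S(411,380)),('big grip',T(137,325),S(506,208))]:
    x,e=tri('top',a,'scene',b); print(n,x.round(3),e.round(4))
a=onz('top',(509.5,250.25),.106);b=onz('top',(518.25,252.25),.106);print(a,b,np.linalg.norm(a-b),np.degrees(np.arctan2(*(a-b)[1::-1])))
for u,v in [(600,55),(622,90)]:pass
p,R=toolpose(); tgt=(a+b)/2; print('shift tool', (R.T@(np.array([tgt[0],tgt[1],.23])-p)*1000).round(1))
```

```text
mid top [0.504 0.338 0.127] 0.0023
big top [0.405 0.307 0.167] 0.0045
small top [0.584 0.265 0.088] 0.0024
midgripR [0.502 0.341 0.074] 0.023
big grip [0.405 0.312 0.1  ] 0.0352
[ 0.56211538 -0.33490765  0.106     ] [ 0.55848679 -0.35090853  0.106     ] 0.016407162901157023 77.22286280672233
shift tool [ 647.     1.4 -688.6]
```

```bash
python3 -m inch '[[[650,-20,-690,81],[650,-20,-690,81],[650,-20,-690,81],[650,-20,-690,81],[650,-20,-690,81],[650,-20,-690,81],[650,-20,-690,81],[650,-20,-690,81],[650,-20,-690,81],[650,-20,-690,81]]]' 60 20
python3 - <<'E'
from h import *
p,R=toolpose();print(p,R.round(2).tolist())
E
```

```text
clock: 1.15
tcp_pos: [0.3965, 0.0691, 0.242]
orientation: [-0.442, 0.441, -0.552, 0.552]
wrist_force: [1.2, 0.5, 0.5]
finger_gap: 0.0602
[0.39645326 0.06907682 0.24197582] [[-0.22, 0.0, 0.98], [-0.98, 0.0, -0.22], [-0.0, -1.0, 0.0]]
```

```bash
python3 -m inch '[[[367,-5,252,0],[367,-5,252,0],[367,-5,252,0],[367,-5,252,0],[367,-5,252,0],[367,-5,252,0],[367,-5,252,0],[367,-5,252,0],[367,-5,252,0],[367,-5,252,0]]]' 60 20; python3 -m inch '[[[0,0,0,0],[0,0,0,0],[0,0,0,0]]]'
python3 - <<'E'
from h import *
s=env.get_state();p,R=toolpose(s);im=env.read_camera('wrist');cv2.imwrite('pics/w1.png',im);print(p,s['joint_pos'])
np.savez('pics/w1.npz',p=p,R=R)
E
```

```text
clock: 2.15
tcp_pos: [0.5639, -0.3472, 0.2433]
orientation: [0.441, -0.442, 0.553, -0.552]
wrist_force: [-0.0, -0.1, 0.4]
finger_gap: 0.0597
clock: 2.45
tcp_pos: [0.5629, -0.3403, 0.2475]
orientation: [-0.443, 0.443, -0.551, 0.551]
wrist_force: [0.7, 0.1, -0.4]
finger_gap: 0.0603
[ 0.56285536 -0.34033938  0.24751925] [-6.65858656e-01  4.80210472e-01  3.33554969e-01  1.42390694e+00
  1.89490410e-04  1.12136949e+00]
```

View pics/w1.png

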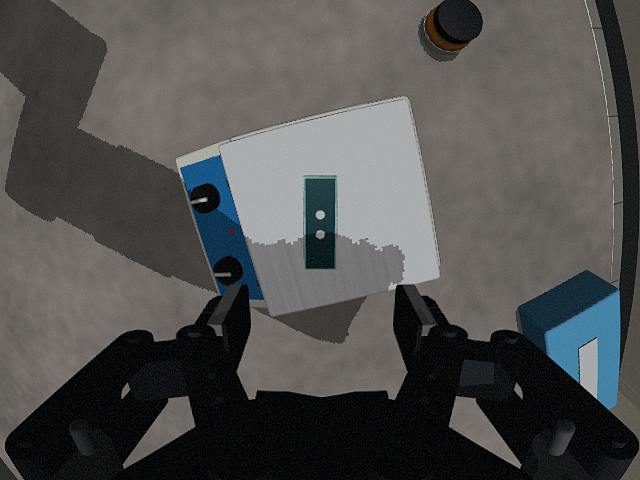

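The coupon appears at about (320,223) with its dots at (320,215) and (320,235), and it lines up with the image vertical. I'll measure it on the z = 0.106 plane.

```bash
cat >> h.py <<'E'
def coupon_w(im,pose,ztop,roi=None):
    hsv=cv2.cvtColor(im,cv2.COLOR_BGR2HSV);H,S,V=[hsv[...,i].astype(int) for i in range(3)]
    m=((H>80)&(H<102)&(S>100)&(V<120)&(V>25)).astype(np.uint8)
    m=cv2.morphologyEx(m,cv2.MORPH_CLOSE,np.ones((11,11)))
    cs,_=cv2.findContours(m,cv2.RETR_EXTERNAL,cv2.CHAIN_APPROX_NONE); 
    if roi: cs=[c for c in cs if roi[0]<c[:,0,0].mean()<roi[1] and roi[2]<c[:,0,1].mean()<roi[3]]
    c=max(cs,key=cv2.contourArea)
    P=np.array([onz('wrist',q,ztop,pose)[:2] for q in c[:,0].astype(float)])*1000
    r=cv2.minAreaRect(P.astype(np.float32)); b=cv2.boxPoints(r);e1=b[1]-b[0];e2=b[2]-b[1];L=e1 if np.linalg.norm(e1)>np.linalg.norm(e2) else e2
    return np.array(r[0])/1000,np.degrees(np.arctan2(L[1],L[0])),r[1]
E
python3 - <<'E'
from h import *
d=np.load('pics/w1.npz');pose=(d['p'],d['R']);im=cv2.imread('pics/w1.png')
print(coupon_w(im,pose,.106))
g=im[205:245,305:335].min(2); m=(g>140)
ds=[]
for a,r in blobs(m,8):
    q=(r[0][0]+305,r[0][1]+205);x=onz('wrist',q,.106,pose);print(a,q,x);ds.append(x)
if len(ds)==2: 
    c=(ds[0]+ds[1])/2;v=ds[0]-ds[1];print(np.linalg.norm(v),np.degrees(np.arctan2(v[1],v[0])))
    t=np.array([c[0],c[1],.105]);print('shift',pose[1].T@(t-pose[0])*1000)
print('z yaw',np.degrees(np.arctan2(d['R'][1,2],d['R'][0,2])))
# stirrer plate check corner
print([onz('wrist',q,.1,pose).round(4).tolist() for q in [(408,97),(439,275),(272,316),(219,143)]])
E
```

```text
(array([ 0.78936938, -0.47200696]), np.float32(28.859692), (118.21305847167969, 84.43053436279297))
43.0 (319.5, 214.5) [ 0.56213422 -0.3336152   0.106     ]
z yaw -12.400629003731158
[[0.6497, -0.2572, 0.1], [0.6516, -0.4087, 0.1], [0.5013, -0.4146, 0.1], [0.4967, -0.2605, 0.1]]
```

Run:
```python
from h import *
d=np.load('pics/w1.npz');pose=(d['p'],d['R']);im=cv2.imread('pics/w1.png')
c,a,sz=coupon_w(im,pose,.106,(290,350,150,290));print(c,a,sz)
g=im[165:280,300:340].astype(int); 
m=((g[...,2]>90)&(np.abs(g[...,2]-g[...,0])<40)).astype(np.uint8)
n,l,st,ce=cv2.connectedComponentsWithStats(m)
for i in range(1,n):
    if 20<st[i,4]<150: x=onz('wrist',ce[i]+[300,165],.106,pose);print(st[i],ce[i]+[300,165],x)
t=np.array([c[0],c[1],.105]);print('shift',pose[1].T@(t-pose[0])*1000)
```

```text
[ 0.56095093 -0.34183951] 76.82848 (72.68875122070312, 24.00412940979004)
[16 45  9  9 68] [319.83823529 214.25      ] [ 0.56243548 -0.33347682  0.106     ]
[16 65  9  9 61] [319.68852459 233.85245902] [ 0.55889709 -0.34894218  0.106     ]
shift [  1.88394544 142.51866445  -1.57960964]
```

```bash
python3 -m inch '[[[1.5,40,-1.8,0.6],[1.5,80,-1.8,0.6],[1.5,110,-1.8,0.6],[1.5,130,-1.8,0.6],[1.5,130,-1.8,0.6],[1.5,130,-1.8,0.6],[1.5,130,-1.8,0.6]]]' 45 20
python3 - <<'E'
from h import *
s=env.get_state();p,R=toolpose(s);im=env.read_camera('wrist');cv2.imwrite('pics/w2.png',im);print(p,np.degrees(np.arctan2(R[1,2],R[0,2])))
np.savez('pics/w2.npz',p=p,R=R)
E
```

```text
clock: 3.2
tcp_pos: [0.5621, -0.3432, 0.1192]
orientation: [-0.44, 0.44, -0.552, 0.555]
wrist_force: [0.6, -1.0, 0.7]
finger_gap: 0.0452
[ 0.5620521  -0.34315254  0.1191586 ] -13.040628576628109
```

View pics/w2.png

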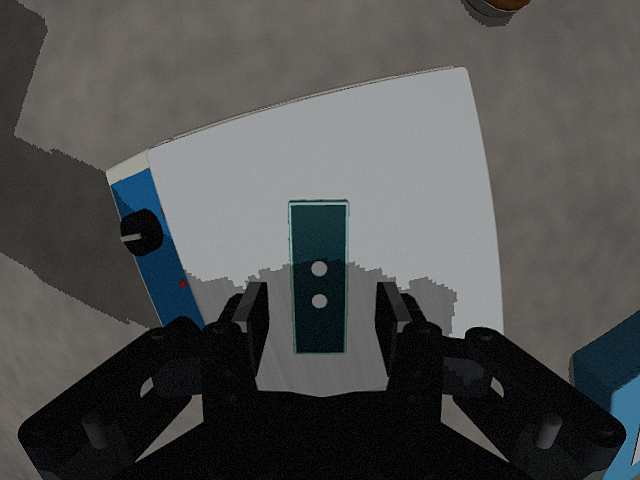

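Run:
```python
from h import *
d=np.load('pics/w2.npz');pose=(d['p'],d['R'])
im=cv2.imread('pics/w2.png')
a,b=[onz('wrist',q,.106,pose) for q in [(319.3,268.5),(319.3,301.3)]];c=(a+b)/2
print(c,np.linalg.norm(a-b),np.degrees(np.arctan2(*(a-b)[1::-1])), (pose[1].T@(c-pose[0])*1000).round(2))
cc=coupon_w(im,pose,.106,(280,360,180,400));print(cc)
```

```text
[ 0.56078901 -0.34167483  0.106     ] 0.016239978050211493 76.84446904078068 [-1.17 13.15 -1.61]
(array([ 0.56110315, -0.34054715]), np.float32(76.94423), (74.94832611083984, 25.310728073120117))
```

```bash
python3 -m inch '[[[-1.2,8,-1.6,0],[-1.2,14,-1.6,0],[-1.2,14,-1.6,0],[-1.2,14,-1.6,0]]]' 45 20; python3 -m inch '[[[0,1.5,0,0],[0,1.5,0,0],[0,1.5,0,0]]]'
python3 - <<'E'
from h import *
p,R=toolpose();print(p)
E
```

```text
clock: 3.65
tcp_pos: [0.5594, -0.3411, 0.1024]
orientation: [0.44, -0.44, 0.554, -0.553]
wrist_force: [-0.8, -0.1, -0.1]
finger_gap: 0.045
clock: 3.95
tcp_pos: [0.5597, -0.3414, 0.1013]
orientation: [-0.44, 0.44, -0.554, 0.554]
wrist_force: [-0.3, 0.9, 0.2]
finger_gap: 0.0452
[ 0.55974654 -0.34135333  0.1013266 ]
```

```bash
python3 -m inch '[[[0,0,0,0],[0,0,0,0],[0,0,0,0],[0,0,0,0],[0,0,0,0],[0,0,0,0],[0,0,0,0]]]' 20 30
python3 - <<'E'
from h import *
s=env.get_state();p,R=toolpose(s);im=env.read_camera('wrist');cv2.imwrite('pics/w3.png',im);print(p,s['finger_gap'])
np.savez('pics/w3.npz',p=p,R=R)
E
```

```text
clock: 4.65
tcp_pos: [0.5599, -0.3414, 0.1016]
orientation: [-0.44, 0.44, -0.553, 0.554]
wrist_force: [-0.5, 0.4, 2.7]
finger_gap: 0.0249
[ 0.55987461 -0.34140695  0.10159128] 0.024906847056794447
```

View pics/w3.png

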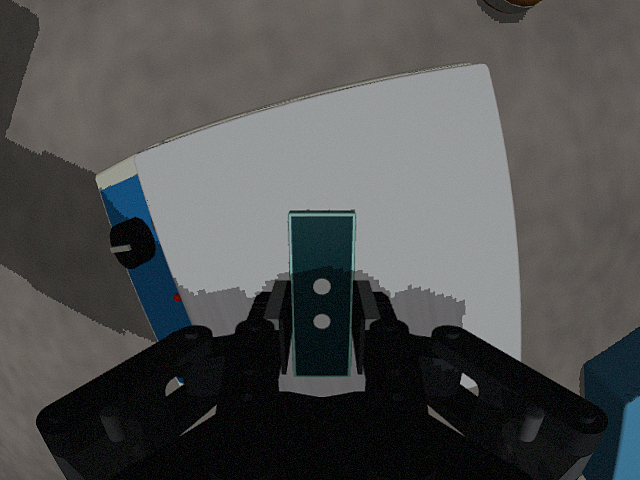

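```bash
python3 -m inch '[[[0,-10,0,0],[0,-40,0,0],[0,-80,0,0],[0,-80,0,0]]]'; python3 -m inch '[[[-20,0,-7,0],[-60,0,-20,0],[-100,0,-34,0.5],[-145,0,-50,1],[-190,0,-65,1.5],[-235,0,-81,2],[-280,0,-96,2.5],[-320,0,-110,2.5],[-346,0,-119,2.5],[-346,0,-119,2.5]]]';python3 -m inch '[[[0,0,0,0],[0,0,0,0],[0,0,0,0]]]'
python3 - <<'E'
from h import *
s=env.get_state();p,R=toolpose(s);im=env.read_camera('wrist');cv2.imwrite('pics/w4.png',im);print(p,s['finger_gap'],np.degrees(np.arctan2(R[1,2],R[0,2])))
np.savez('pics/w4.npz',p=p,R=R)
E
```

```text
clock: 5.1
tcp_pos: [0.562, -0.343, 0.1879]
orientation: [-0.441, 0.439, -0.55, 0.557]
wrist_force: [0.7, -0.5, 0.7]
finger_gap: 0.0247
clock: 6.1
tcp_pos: [0.5209, 0.026, 0.1814]
orientation: [0.429, -0.429, 0.563, -0.562]
wrist_force: [0.2, -0.3, -0.6]
finger_gap: 0.0253
clock: 6.4
tcp_pos: [0.5223, 0.0215, 0.1812]
orientation: [-0.427, 0.427, -0.563, 0.564]
wrist_force: [-0.1, -0.0, -0.7]
finger_gap: 0.0247
[0.52225414 0.02154524 0.18124193] 0.024745859002820964 -15.674026111280346
```

View pics/w4.png

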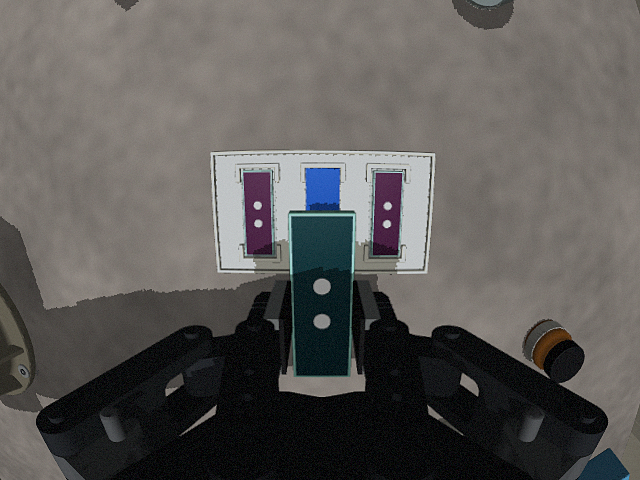

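```bash
cat >> h.py <<'E'
def dots(im,roi,amin=15,amax=400,thr=100,sat=45):
    x0,x1,y0,y1=roi; g=im[y0:y1,x0:x1].astype(int)
    m=((g.min(2)>thr)&(g.max(2)-g.min(2)<sat)).astype(np.uint8)
    n,l,st,ce=cv2.connectedComponentsWithStats(m)
    return [(ce[i]+[x0,y0],st[i,4]) for i in range(1,n) if amin<st[i,4]<amax and st[i,2]<2*st[i,3]+1 and st[i,3]<2*st[i,2]+1]
E
python3 - <<'E'
from h import *
d=np.load('pics/w4.npz');pose=(d['p'],d['R']);p,R=pose
im=cv2.imread('pics/w4.png')
ang=lambda v:np.degrees(np.arctan2(v[1],v[0]))
cs=[]
for nm,roi,z in [('L',(248,268,195,235),.0135),('R',(378,397,195,235),.0135),('H',(305,340,270,335),p[2]+.0045)]:
    ds=dots(im,roi); print(nm,ds)
    P=[onz('wrist',q,z,pose) for q,_ in ds]; c=(P[0]+P[1])/2; v=P[0]-P[1]; cs.append(c)
    print(c,np.linalg.norm(v)*1000,ang(v),'tool',(R.T@(c-p)*1000).round(2))
v=cs[1]-cs[0];print('tray x dist',np.linalg.norm(v),ang(v)); m=(cs[0]+cs[1])/2;print('pad',m,'tool',(R.T@(m-p)*1000).round(2))
print('held->pad delta tool',(R.T@(m-cs[2])*1000).round(2))
# tray outer corners
C=[onz('wrist',q,.012,pose) for q in [(212,153),(435,153),(428,272.5),(218,272.5)]];c=np.mean(C,0);print(c,[np.linalg.norm(C[i]-C[i-1]).round(4) for i in range(4)],ang(C[1]-C[0]),ang(C[2]-C[3]))
E
```

```text
L [(array([257.33898305, 205.03389831]), np.int32(59)), (array([257.58490566, 223.03773585]), np.int32(53))]
[0.4688533 0.0378619 0.0135   ] 15.88176300848396 72.84006541952687 tool [ -1.3  167.74 -55.82]
R [(array([387.26785714, 205.53571429]), np.int32(56)), (array([386.43396226, 223.54716981]), np.int32(53))]
[0.57615635 0.00731139 0.0135    ] 15.901960698807393 74.01224385384059 tool [ -0.88 167.74  55.75]
H [(array([321.47906977, 286.05581395]), np.int32(215)), (array([321.52459016, 320.91256831]), np.int32(183))]
[0.52175214 0.02195997 0.18574193] 16.00734900403468 74.39676516053947 tool [-0.26 -4.5  -0.6 ]
tray x dist 0.11156737898702233 -15.892311401049474
pad [0.52250482 0.02258665 0.0135    ] tool [-1.0900e+00  1.6774e+02 -3.0000e-02]
held->pad delta tool [ -0.83 172.24   0.56]
[0.5234308  0.02199195 0.012     ] [np.float64(0.1087), np.float64(0.1913), np.float64(0.1089), np.float64(0.1939)] -15.620932033562072 -15.683015981426873
```

```bash
python3 -m inch '[[[-0.7,30,0.8,0],[-0.7,70,0.8,0],[-0.7,110,0.8,0],[-0.7,130,0.8,0],[-0.7,130,0.8,0],[-0.7,130,0.8,0],[-0.7,130,0.8,0]]]'
python3 - <<'E'
from h import *
s=env.get_state();p,R=toolpose(s);im=env.read_camera('wrist');cv2.imwrite('pics/w5.png',im);print(p,s['finger_gap'],np.degrees(np.arctan2(R[1,2],R[0,2])))
np.savez('pics/w5.npz',p=p,R=R)
cv2.imwrite('pics/w5c.png',cv2.resize(im[90:390,190:460],None,fx=2,fy=2))
E
```

```text
clock: 7.15
tcp_pos: [0.5246, 0.0226, 0.053]
orientation: [-0.428, 0.427, -0.563, 0.564]
wrist_force: [-0.3, 0.1, -0.5]
finger_gap: 0.0247
[0.52456821 0.02258906 0.05296486] 0.024672576223270397 -15.613244311782026
```

View pics/w5c.png

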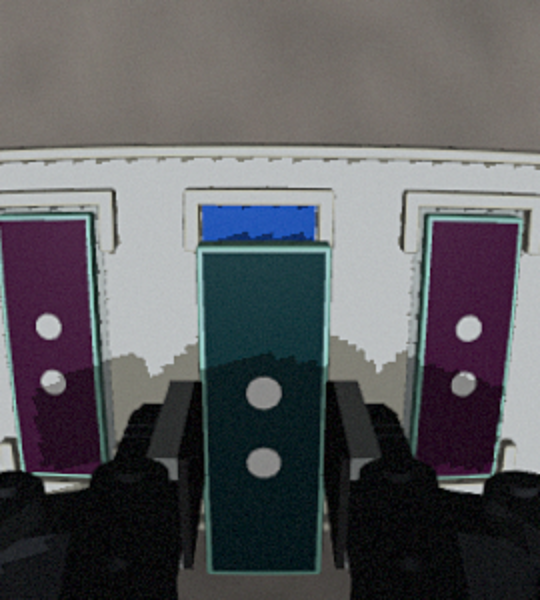

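Run:
```python
from h import *
d=np.load('pics/w5.npz');pose=(d['p'],d['R']);p,R=pose
im=cv2.imread('pics/w5.png')
def tl(q,z): return (R.T@(onz('wrist',q,z,pose)-p)*1000).round(2)
f=lambda u,v:(190+u/2,90+v/2)
print('walltop outer L,R',tl(f(184,192),.012),tl(f(333,192),.012))
print('inner top',tl(f(199,204),.012),tl(f(319,204),.012))
print('blue',tl(f(203,206),.0075),tl(f(314,206),.0075))
print('held far corners',tl(f(198,247),p[2]+.0045),tl(f(330,247),p[2]+.0045))
for roi,z in [((205,225,240,295),.0135),((413,435,240,295),.0135),((310,335,270,335),p[2]+.0045)]:
    ds=dots(im,roi,thr=80); 
    print(len(ds),np.mean([tl(q,z) for q,_ in ds],0), [tl(q,z)[[0,2]] for q,_ in ds])
```

```text
walltop outer L,R [-42.53  40.93 -20.3 ] [-42.5   41.04  16.85]
inner top [-39.47  40.94 -16.59] [-39.44  41.02  13.38]
blue [-38.26  45.44 -15.96] [-38.24  45.52  12.45]
held far corners [-38.07  -4.52 -12.97] [-38.06  -4.45  12.16]
2 [  0.09   39.295 -57.71 ] [array([ -7.78, -57.63]), array([  7.96, -57.79])]
2 [ 0.63  39.615 53.65 ] [array([-7.26, 53.65]), array([ 8.52, 53.65])]
2 [-0.255 -4.505 -0.63 ] [array([-8.25, -0.63]), array([ 7.74, -0.63])]
```

```bash
python3 -m inch '[[[0.7,0,-1.2,0],[0.7,12,-1.2,0],[0.7,24,-1.2,0],[0.7,32,-1.2,0],[0.7,34,-1.2,0],[0.7,34,-1.2,0],[0.7,34,-1.2,0]]]'
python3 - <<'E'
from h import *
s=env.get_state();p,R=toolpose(s);im=env.read_camera('wrist');cv2.imwrite('pics/w6.png',im);print(p,s['finger_gap'],s['wrist_force'])
np.savez('pics/w6.npz',p=p,R=R)
cv2.imwrite('pics/w6c.png',cv2.resize(im[90:390,190:460],None,fx=2,fy=2))
E
```

```text
clock: 7.9
tcp_pos: [0.5218, 0.0228, 0.0173]
orientation: [0.428, -0.428, 0.563, -0.563]
wrist_force: [-0.5, -0.2, -0.1]
finger_gap: 0.0247
[0.52179477 0.02277532 0.01732174] 0.02466944832273546 [-0.4766173  -0.24515863 -0.05790394]
```

View pics/w6c.png

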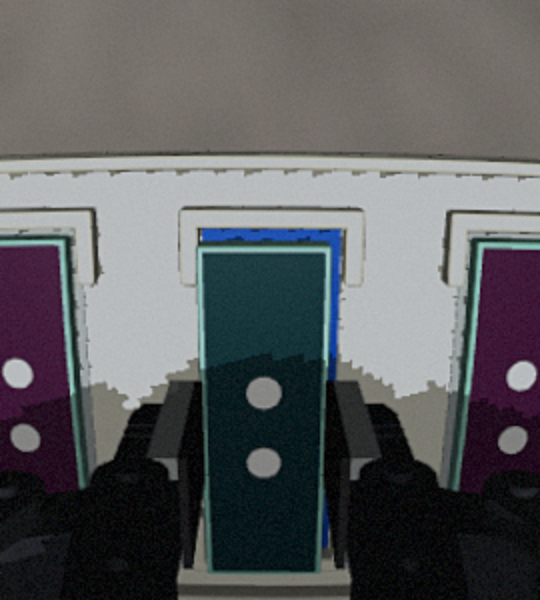

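Run:
```python
from h import *
d=np.load('pics/w6.npz');pose=(d['p'],d['R']);p,R=pose
im=cv2.imread('pics/w6.png')
def tl(q,z): return (R.T@(onz('wrist',q,z,pose)-p)*1000).round(2)
f=lambda u,v:(190+u/2,90+v/2)
print('walltop outer L,R',tl(f(179,209),.012),tl(f(364,209),.012))
print('inner top',tl(f(196,226),.012),tl(f(346,226),.012))
print('held far corners',tl(f(198,247),p[2]+.0045),tl(f(330,247),p[2]+.0045))
for roi,z in [((188,210,265,318),.0135),((435,465,265,318),.0135),((310,335,270,335),p[2]+.0045)]:
    ds=dots(im,roi,thr=80); 
    print(len(ds),np.mean([tl(q,z) for q,_ in ds],0), [tl(q,z)[[0,2]] for q,_ in ds])
```

```text
walltop outer L,R [-43.87   5.32 -17.57] [-43.9    5.32  19.83]
inner top [-40.35   5.32 -14.17] [-40.37   5.32  16.24]
held far corners [-38.07  -4.5  -12.97] [-38.07  -4.5   12.15]
2 [ -0.64   3.82 -54.84] [array([ -8.57, -54.82]), array([  7.29, -54.86])]
2 [2.000e-02 3.820e+00 5.631e+01] [array([-7.91, 56.38]), array([ 7.95, 56.24])]
2 [-0.26 -4.5  -0.62] [array([-8.26, -0.61]), array([ 7.74, -0.63])]
```

```bash
python3 -m inch '[[[-0.2,0,1.4,0],[-0.2,0,1.4,0],[-0.2,0,1.4,0],[-0.2,0,1.4,0],[-0.2,0,1.4,0]]]'
cat > chk.py <<'E'
from h import *
import sys
s=env.get_state();p,R=toolpose(s);im=env.read_camera('wrist');n=sys.argv[1];cv2.imwrite(f'pics/{n}.png',im);print(p,s['finger_gap'],np.array(s['wrist_force']).round(2),np.degrees(np.arctan2(R[1,2],R[0,2])))
np.savez(f'pics/{n}.npz',p=p,R=R)
cv2.imwrite(f'pics/{n}c.png',cv2.resize(im[90:390,190:460],None,fx=2,fy=2))
E
python3 chk.py w7
python3 - <<'E'
from h import *
d=np.load('pics/w7.npz');pose=(d['p'],d['R']);p,R=pose
im=cv2.imread('pics/w7.png')
def tl(q,z): return (R.T@(onz('wrist',q,z,pose)-p)*1000).round(2)
for roi,z in [((180,210,265,320),.0135),((430,462,265,320),.0135),((310,335,270,335),p[2]+.0045)]:
    ds=dots(im,roi,thr=80); 
    print(len(ds),np.mean([tl(q,z) for q,_ in ds],0), [tl(q,z)[[0,2]] for q,_ in ds])
E
```

```text
clock: 8.45
tcp_pos: [0.5231, 0.0226, 0.0174]
orientation: [-0.428, 0.428, -0.563, 0.563]
wrist_force: [-0.3, 0.1, 0.2]
finger_gap: 0.0246
[0.52311068 0.02261846 0.01740865] 0.024602018526861693 [-0.33  0.14  0.2 ] -15.574625487646074
2 [ -0.465   3.9   -56.11 ] [array([ -8.38, -56.04]), array([  7.45, -56.18])]
2 [ 0.215  3.915 55.04 ] [array([-7.68, 55.07]), array([ 8.11, 55.01])]
2 [-0.25 -4.5  -0.62] [array([-8.26, -0.61]), array([ 7.76, -0.63])]
```

View pics/w7c.png

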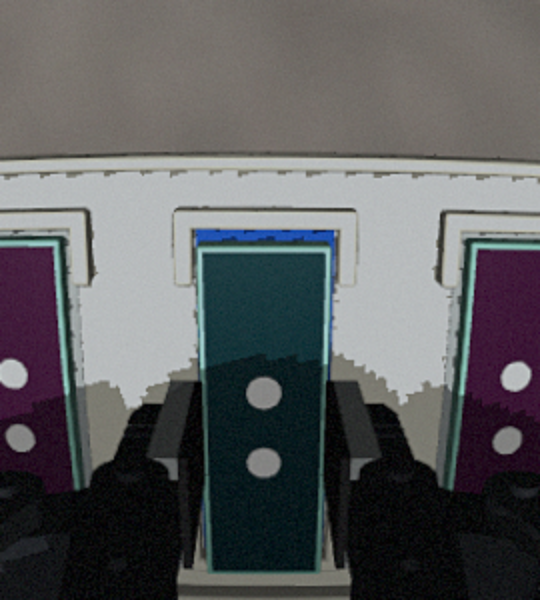

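```bash
python3 -m inch '[[[0,3,0.1,0],[0,5,0.1,0],[0,7,0.1,0],[0,7,0.1,0],[0,7,0.1,0]]]'; python3 -m inch '[[[0,0.5,0,0],[0,1,0,0],[0,1,0,0]]]'; python3 chk.py w8
```

```text
clock: 9.0
tcp_pos: [0.5231, 0.0226, 0.0102]
orientation: [0.428, -0.428, 0.563, -0.563]
wrist_force: [-0.1, -0.3, -0.4]
finger_gap: 0.0247
clock: 9.3
tcp_pos: [0.5232, 0.0226, 0.0094]
orientation: [-0.428, 0.428, -0.563, 0.563]
wrist_force: [0.2, 0.0, 0.1]
finger_gap: 0.0248
[0.52321521 0.02258022 0.00935324] 0.024779546525496226 [0.25 0.03 0.12] -15.572806482903076
```

View pics/w8c.png

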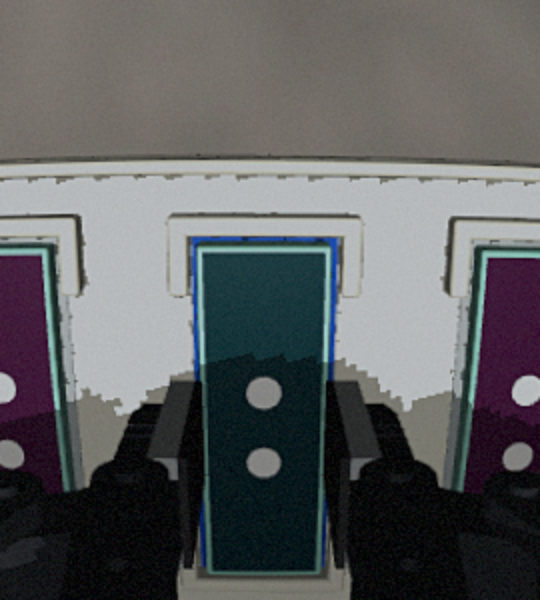

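```bash
python3 -m inch '[[[0,0.5,0,0],[0,0.5,0,0]]]';  python3 -m inch '[[[0,0.4,0,0],[0,0.4,0,0]]]'; python3 -m inch '[[[0,0.4,0,0],[0,0.4,0,0]]]'
```

```text
clock: 9.55
tcp_pos: [0.5233, 0.0226, 0.0091]
orientation: [-0.428, 0.428, -0.563, 0.563]
wrist_force: [-1.0, 0.1, 1.3]
finger_gap: 0.0248
clock: 9.75
tcp_pos: [0.5233, 0.0226, 0.009]
orientation: [-0.428, 0.428, -0.563, 0.563]
wrist_force: [-2.0, -0.3, 6.4]
finger_gap: 0.0251
clock: 9.95
tcp_pos: [0.5233, 0.0226, 0.009]
orientation: [-0.428, 0.427, -0.563, 0.563]
wrist_force: [-3.0, 0.8, 9.5]
finger_gap: 0.0247
```

```bash
python3 -m inch '[[[0,-0.7,0,0],[0,-0.7,0,0],[0,-0.7,0,0],[0,-0.7,0,0],[0,-0.7,0,0]]]' 38 20;  python3 -m inch '[[[0,-5,0,0],[0,-20,0,0],[0,-50,0,0],[0,-90,0,0],[0,-130,0,0],[0,-160,0,0],[0,-160,0,0],[0,-160,0,0]]]';python3 chk.py w9
```

```text
clock: 10.45
tcp_pos: [0.5231, 0.0226, 0.0085]
orientation: [0.428, -0.428, 0.563, -0.563]
wrist_force: [0.2, 0.0, -0.0]
finger_gap: 0.0381
clock: 11.25
tcp_pos: [0.5237, 0.0225, 0.1696]
orientation: [-0.428, 0.427, -0.563, 0.564]
wrist_force: [-0.4, -0.7, 0.1]
finger_gap: 0.0384
[0.52371421 0.02251679 0.16963025] 0.038370093468179524 [-0.37 -0.66  0.06] -15.573815190615417
```

View pics/w9.png

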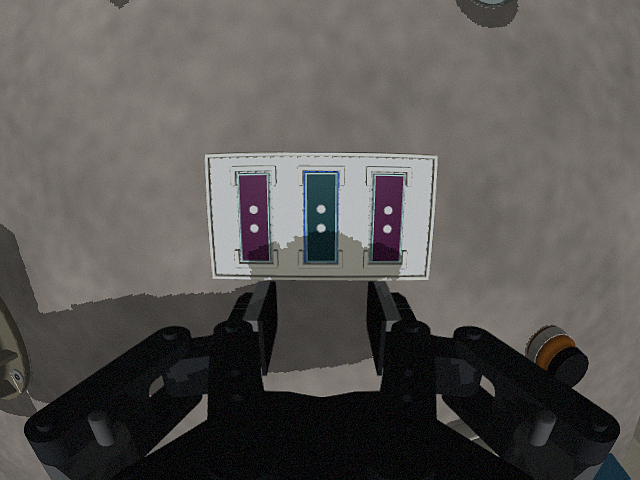

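```bash
python3 -m inch '[[[-30,-40,-10,-8],[-60,-70,-21,-16],[-90,-80,-32,-25],[-130,-80,-45,-33],[-170,-80,-60,-42],[-210,-80,-74,-50],[-250,-80,-88,-59],[-280,-80,-98,-68],[-300,-80,-105,-76],[-300,-80,-105,-84]]]' 60 20; python3 -m inch '[[[0,0,0,-8],[0,0,0,-16],[0,0,0,-25],[0,0,0,-33],[0,0,0,-33],[0,0,0,-33],[0,0,0,-33]]]'; python3 chk.py w10
python3 - <<'E'
from h import *
d=np.load('pics/w9.npz');pose=(d['p'],d['R']);im=cv2.imread('pics/w9.png')
ds=dots(im,(310,332,200,238),thr=80);P=[onz('wrist',q,.0135,pose) for q,_ in ds];v=P[0]-P[1];print(P,(P[0]+P[1])/2,np.linalg.norm(v),np.degrees(np.arctan2(v[1],v[0])))
E
```

```text
clock: 12.3
tcp_pos: [0.5011, 0.3422, 0.246]
orientation: [-0.695, 0.696, -0.13, 0.128]
wrist_force: [0.5, -0.6, 1.1]
finger_gap: 0.0604
clock: 13.0
tcp_pos: [0.5023, 0.3396, 0.2479]
orientation: [-0.704, 0.704, 0.069, -0.07]
wrist_force: [-0.1, -0.3, -0.2]
finger_gap: 0.0599
[0.5022904  0.33956856 0.24791145] 0.05987043470709229 [-0.07 -0.32 -0.2 ] 101.2842135317839
[array([0.5258613 , 0.03126321, 0.0135    ]), array([0.52146  , 0.0158938, 0.0135   ])] [0.52366065 0.0235785  0.0135    ] 0.015987190543459637 74.01999741557862
```

View pics/w10.png

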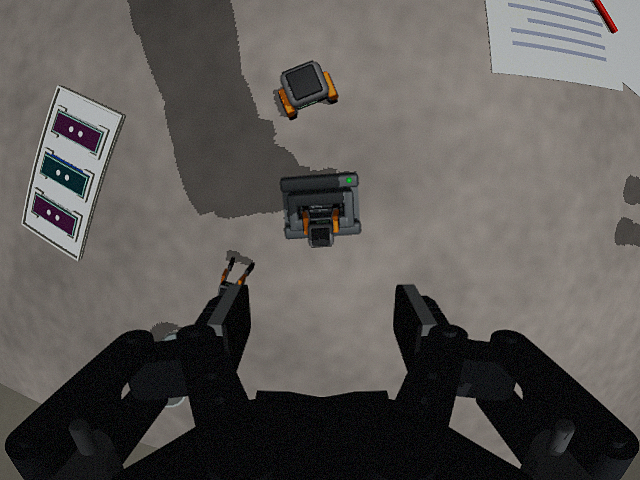

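The dock is at about (320,210), with the middle-sized tester's orange grips at (307,221) and (335,221). The big decoy is at (305,85) and the small one at (236,275).

Run:
```python
import cv2
im=cv2.imread('pics/w10.png');cv2.imwrite('pics/w10c.png',cv2.resize(im[160:260,265:375],None,fx=6,fy=6,interpolation=cv2.INTER_CUBIC))
```

```text
(no output)
```

View pics/w10c.png

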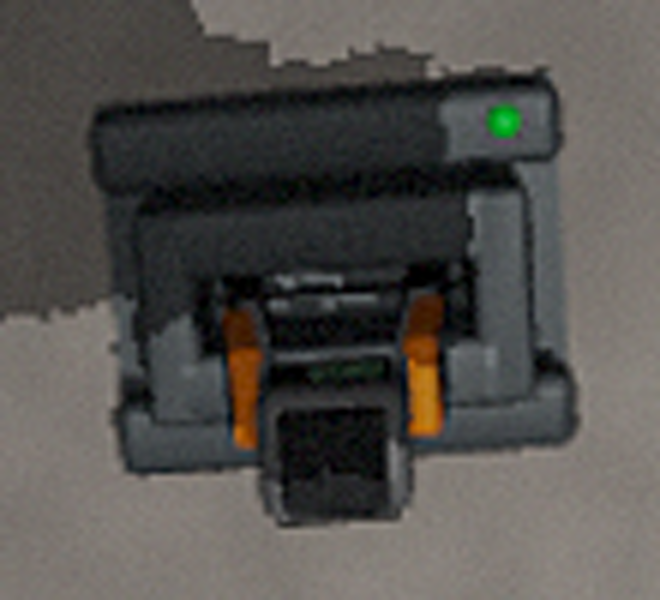

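Run:
```python
from h import *
d=np.load('pics/w10.npz');pose=(d['p'],d['R']);p,R=pose
f=lambda u,v:(265+u/6,160+v/6)
W=lambda q,z:onz('wrist',q,z,pose)
tl=lambda X:(R.T@(X-p)*1000).round(1)
C=[W(f(*q),.039) for q in [(140,212),(525,188),(530,400),(150,420)]]
print('block',[ (np.linalg.norm(C[i]-C[i-1])*1000).round(1) for i in range(4)],np.mean(C,0),tl(np.mean(C,0)),[tl(c) for c in C])
pk=[W(f(*q),.039) for q in [(200,282),(478,265)]];print('pocket top corners',[tl(c) for c in pk])
for z in(.128,.133):
    H=[W(f(*q),z) for q in [(277,408),(390,405),(388,510),(288,515)]];print('housing',np.mean(H,0),tl(np.mean(H,0)),[tl(c) for c in H])
# outer corners grips top z=.096
G=[W(f(*q),.096) for q in [(235,442),(440,434)]];print('grip',[tl(g) for g in G],(G[0]+G[1])/2)
```

```text
block [np.float64(34.3), np.float64(61.6), np.float64(34.9), np.float64(62.0)] [0.50569658 0.33971794 0.039     ] [  3.7 208.9  -0.5] [array([-11.7, 208.9, -31.8]), array([-15.6, 208.9,  29.7]), array([ 19.3, 208.9,  31.1]), array([ 22.6, 208.9, -30.8])]
pocket top corners [array([-2.000e-01,  2.089e+02, -2.230e+01]), array([ -3. , 208.9,  22.3])]
housing [0.50684649 0.34009153 0.128     ] [  4.7 119.9  -0.3] [array([ -1.8, 119.9,  -7.5]), array([ -2.2, 119.9,   6.2]), array([ 11.1, 119.9,   6.1]), array([ 11.8, 119.9,  -6.2])]
housing [0.50549383 0.33983287 0.133     ] [  3.4 114.9  -0.3] [array([ -3.1, 114.9,  -7.3]), array([ -3.4, 114.9,   6.1]), array([  9.6, 114.9,   6. ]), array([ 10.3, 114.9,  -6.1])]
grip [array([ 11.1, 151.9, -14.2]), array([  9.9, 151.9,  13.9])] [0.5124188  0.34136883 0.096     ]
```

```bash
python3 -m inch '[[[3.5,20,-0.4,-3.4],[3.5,60,-0.4,-3.4],[3.5,100,-0.4,-3.4],[3.5,120,-0.4,-3.4],[3.5,120,-0.4,-3.4],[3.5,120,-0.4,-3.4],[3.5,120,-0.4,-3.4]]]' 50 20;  python3 chk.py w11
```

```text
clock: 13.75
tcp_pos: [0.5073, 0.3407, 0.1307]
orientation: [0.702, -0.701, -0.092, 0.09]
wrist_force: [0.5, 0.7, 0.5]
finger_gap: 0.0496
[0.5072784  0.34066038 0.13073351] 0.049612440909656184 [0.47 0.71 0.48] 104.80609759890281
```

View pics/w11.png

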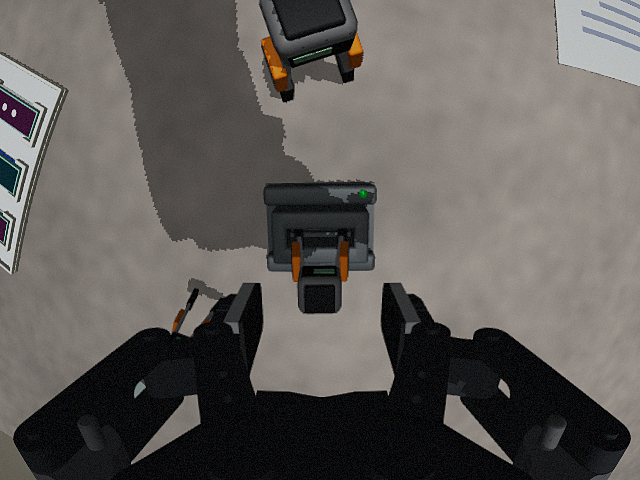

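Run:
```python
from h import *
im=cv2.imread('pics/w11.png');cv2.imwrite('pics/w11c.png',cv2.resize(im[220:320,265:375],None,fx=6,fy=6,interpolation=cv2.INTER_CUBIC))
```

```text
(no output)
```

View pics/w11c.png

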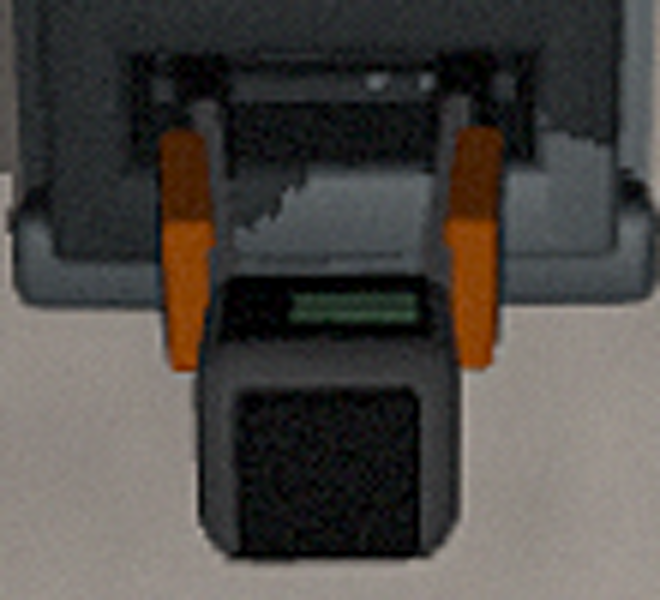

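Run:
```python
from h import *
d=np.load('pics/w11.npz');pose=(d['p'],d['R']);p,R=pose
f=lambda u,v:(265+u/6,220+v/6)
tl=lambda q,z:(R.T@(onz('wrist',f(*q),z,pose)-p)*1000).round(1)
print([tl(q,.133) for q in [(205,345),(455,345),(460,555),(200,555),(235,390),(418,390)]])
print('grip top corners',[tl(q,.096) for q in [(165,225),(498,222),(172,368),(493,366)]])
print('pocket',[tl(q,.039) for q in [(132,55),(540,52)]])
```

```text
[array([-11.9,  -2.3,  -8.9]), array([-11.9,  -2.3,   8. ]), array([ 4.1, -2.2,  8.7]), array([ 4.2, -2.3, -9.6]), array([-8.6, -2.3, -7. ]), array([-8.6, -2.3,  5.5])]
grip top corners [array([ -7.9,  34.7, -14.5]), array([-8.2, 34.7, 13.5]), array([  5.1,  34.7, -14.2]), array([ 4.9, 34.8, 13.4])]
pocket [array([ -8.1,  91.7, -22.4]), array([-8.5, 91.7, 22. ])]
```

```bash
python3 -m inch '[[[-2,15,-0.4,0],[-2,35,-0.4,0],[-2,50,-0.4,0],[-2,58,-0.4,0],[-2,60,-0.4,0],[-2,60,-0.4,0],[-2,60,-0.4,0]]]' 50 20;  python3 chk.py w12
```

```text
clock: 14.5
tcp_pos: [0.505, 0.3396, 0.0699]
orientation: [0.701, -0.701, -0.092, 0.091]
wrist_force: [0.2, -0.1, 0.0]
finger_gap: 0.0502
[0.50502301 0.33955995 0.06990126] 0.05024373203075053 [ 0.23 -0.11  0.03] 104.82703574021406
```

View pics/w12.png

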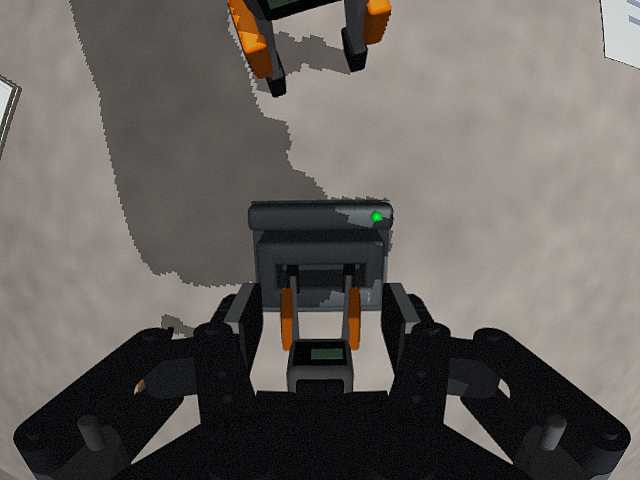

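```bash
python3 -m inch '[[[0,4,0,0],[0,4,0,0],[0,4,0,0],[0,4,0,0],[0,4,0,0],[0,4,0,0],[0,4,0,0],[0,4,0,0]]]' 26 30;  python3 chk.py w13
```

```text
clock: 15.35
tcp_pos: [0.5047, 0.3393, 0.0652]
orientation: [0.701, -0.701, -0.092, 0.091]
wrist_force: [-0.0, -1.1, 5.7]
finger_gap: 0.0263
[0.50465227 0.33925157 0.06520122] 0.026294944694299556 [-0.   -1.07  5.67] 104.81947840396477
```

View pics/w13.png

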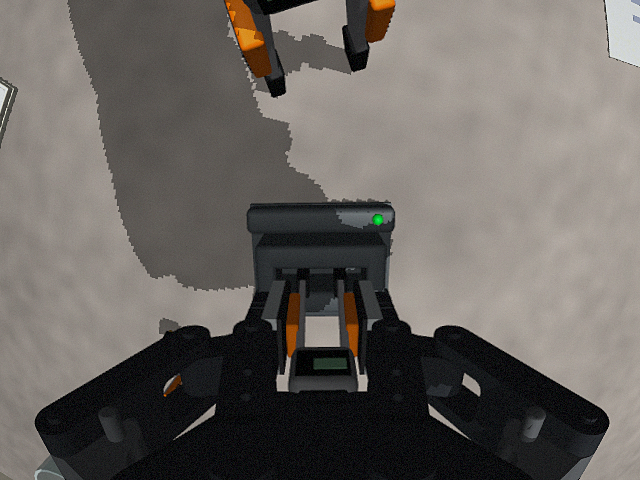

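```bash
python3 -m inch '[[[0,-5,0,0],[0,-15,0,0],[0,-30,0,0],[0,-50,0,0],[0,-70,0,0],[0,-85,0,0],[0,-85,0,0],[0,-85,0,0],[0,-85,0,0]]]';  python3 chk.py w14;python3 - <<'E'
from h import *
im=cv2.imread('pics/w14.png');cv2.imwrite('pics/w14d.png',cv2.resize(im[190:340,240:400],None,fx=5,fy=4*1.25,interpolation=cv2.INTER_CUBIC)[:600])
E
```

```text
clock: 16.3
tcp_pos: [0.5035, 0.3388, 0.1486]
orientation: [-0.701, 0.701, 0.091, -0.092]
wrist_force: [-0.8, -0.5, -1.0]
finger_gap: 0.0262
[0.5034827  0.33878172 0.14858029] 0.026156397142086816 [-0.85 -0.54 -0.98] 104.82539103448495
```

View pics/w14.png

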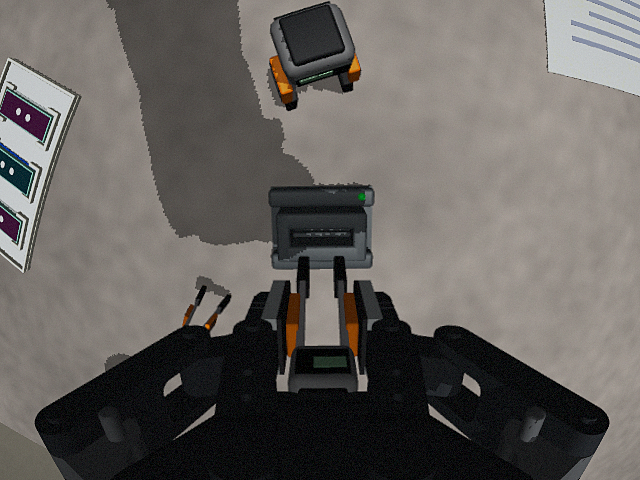

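View pics/w14d.png

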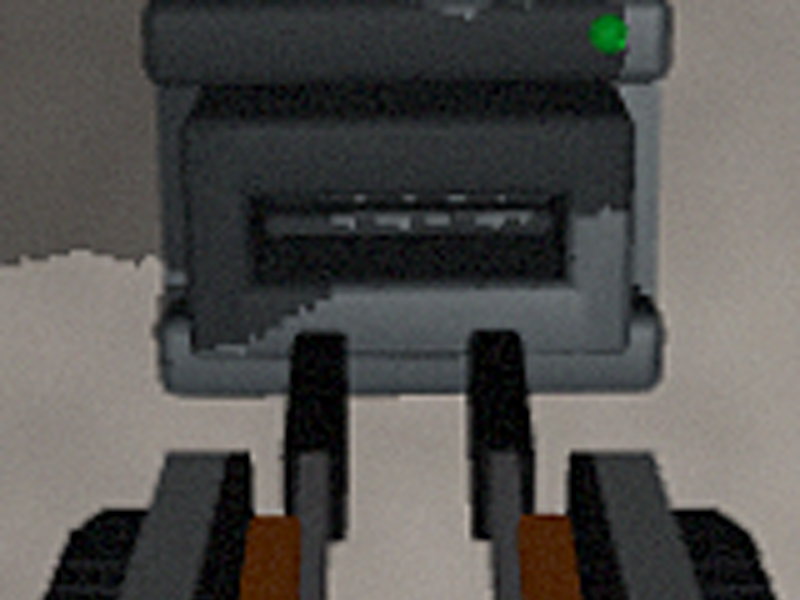

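Run:
```python
from h import *
d=np.load('pics/w14.npz');pose=(d['p'],d['R']);p,R=pose
for y in (.0602,.050,.045,.040):
  for x in (-.002,0,.002): print(y,x,[proj('wrist',p+R@np.array([x,y,z]),pose).round(1).tolist() for z in (-.010,.010)])
im=cv2.imread('pics/w14.png');print(im[245:262,304].tolist());
s=env.read_camera('scene');cv2.imwrite('pics/s14.png',cv2.resize(s[180:380,400:600],None,fx=3,fy=3,interpolation=cv2.INTER_CUBIC));cv2.imwrite('pics/s14full.png',s)
```

```text
0.0602 -0.002 [[303.9, 253.1], [338.7, 253.1]]
0.0602 0 [[303.9, 256.4], [338.7, 256.4]]
0.0602 0.002 [[304.0, 259.7], [338.6, 259.7]]
0.05 -0.002 [[303.0, 258.8], [339.5, 258.8]]
0.05 0 [[303.1, 262.3], [339.5, 262.3]]
0.05 0.002 [[303.1, 265.7], [339.4, 265.7]]
0.045 -0.002 [[302.6, 261.8], [340.0, 261.9]]
0.045 0 [[302.6, 265.4], [339.9, 265.4]]
0.045 0.002 [[302.7, 268.8], [339.8, 268.9]]
0.04 -0.002 [[302.1, 265.0], [340.4, 265.0]]
0.04 0 [[302.2, 268.6], [340.3, 268.6]]
0.04 0.002 [[302.2, 272.2], [340.3, 272.2]]
[[7, 6, 0], [33, 31, 30], [35, 33, 30], [47, 39, 37], [45, 40, 44], [101, 98, 93], [104, 99, 94], [94, 88, 85], [94, 89, 84], [95, 93, 87], [88, 85, 81], [41, 39, 35], [1, 1, 0], [4, 0, 3], [6, 7, 8], [10, 16, 11], [16, 8, 11]]
```

View pics/s14.png

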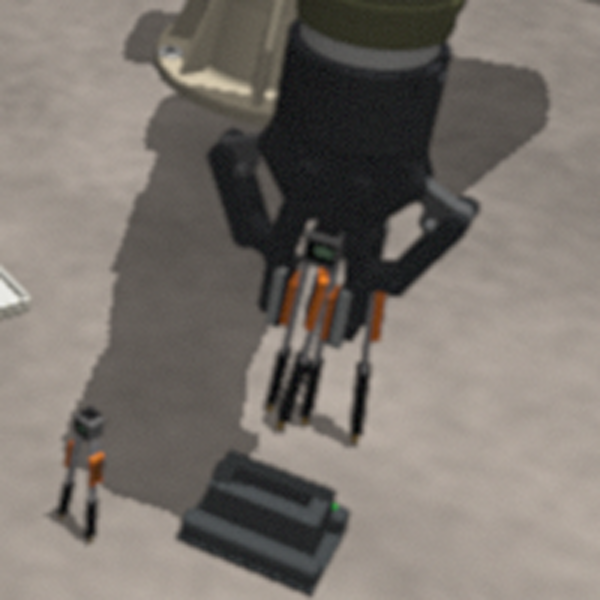

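```bash
python3 -m inch '[[[-3,-10,-15,1],[-8,-20,-40,4],[-15,-20,-75,9],[-23,-20,-115,14],[-31,-20,-155,19],[-39,-20,-195,24],[-47,-20,-235,29],[-54,-20,-270,30.6],[-60,-20,-300,30.6],[-62,-20,-310,30.6]]]' 24.8; python3 -m inch '[[[0,0,0,0],[0,0,0,0],[0,0,0,0],[0,0,0,0]]]'; python3 chk.py w15;python3 - <<'E'
from h import *
im=cv2.imread('pics/w15.png');cv2.imwrite('pics/w15d.png',cv2.resize(im[190:340,240:400],None,fx=5,fy=4,interpolation=cv2.INTER_CUBIC))
E
```

```text
clock: 17.4
tcp_pos: [0.5234, 0.0203, 0.17]
orientation: [-0.7, 0.7, -0.098, 0.099]
wrist_force: [-0.8, 1.5, -0.8]
finger_gap: 0.0252
clock: 17.8
tcp_pos: [0.5235, 0.0248, 0.1697]
orientation: [0.701, -0.7, 0.096, -0.096]
wrist_force: [0.4, -0.4, -1.0]
finger_gap: 0.0251
[0.52348267 0.02476713 0.16972467] 0.02511581506241753 [ 0.37 -0.42 -1.01] 74.33156208414475
```

View pics/w15.png

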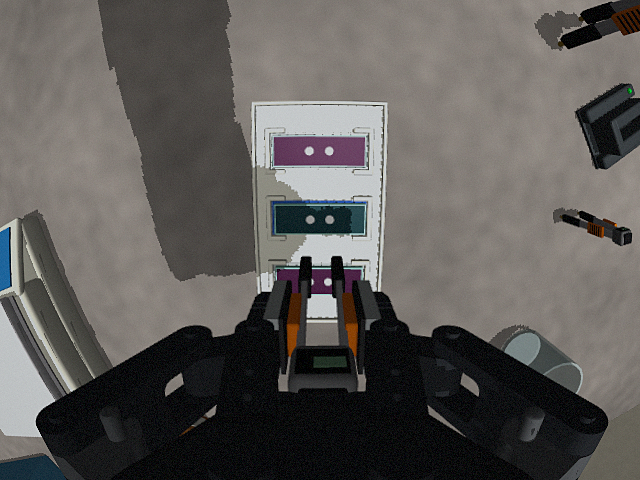

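View pics/w15d.png

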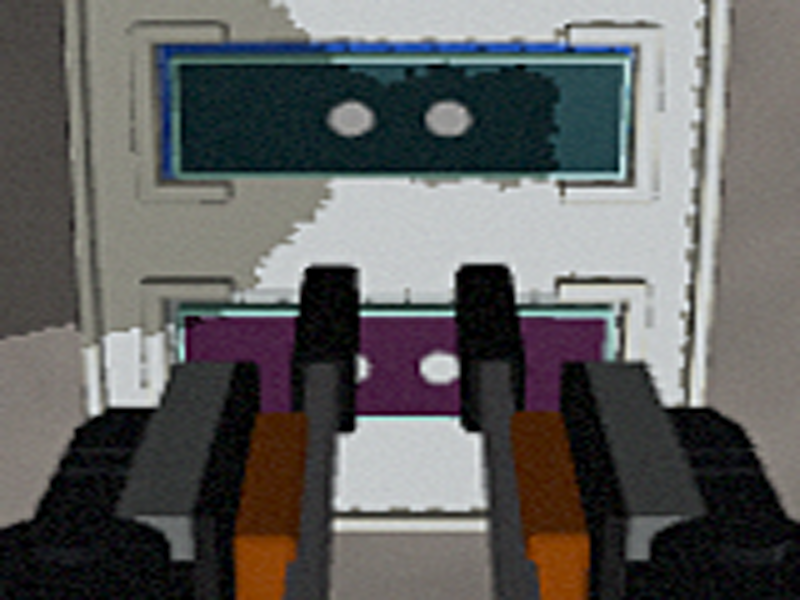

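Run:
```python
from h import *
d=np.load('pics/w15.npz');pose=(d['p'],d['R']);p,R=pose
im=cv2.imread('pics/w15.png')
ds=dots(im,(300,340,212,226),thr=80);print(ds)
P=[onz('wrist',q,.0135,pose) for q,_ in ds];c=(P[0]+P[1])/2;v=P[1]-P[0];print(c,np.linalg.norm(v),'tool',(R.T@(c-p)*1000).round(2),(R.T@v*1000).round(2))
# nose ends
g=cv2.cvtColor(im,cv2.COLOR_BGR2GRAY).astype(int)
for r in (246,248,250,252,254): 
    row=g[r,285:360]; m=row<35; 
    idx=np.where(m)[0]+285; l=idx[idx<322]; rr=idx[idx>=322]; print(r,l.min(),l.max(),rr.min(),rr.max(),(rr.mean()-l.mean()))
for z in (.008,): print([proj('wrist',p+R@np.array([x,y,s*z]),pose).round(1).tolist() for x,y in ((-.003,.05),(0,.06)) for s in (-1,1)])
```

```text
[(array([309.83333333, 219.3       ]), np.int32(60)), (array([329.11111111, 219.20634921]), np.int32(63))]
[0.52290259 0.02296562 0.0135    ] 0.015896112875427713 tool [-4.0000e-02  1.5622e+02 -1.9200e+00] [-0.08  0.   15.9 ]Traceback (most recent call last):
  File "<stdin>", line 10, in <module>
    return umr_minimum(a, axis, None, out, keepdims, initial, where)
ValueError: zero-size array to reduction operation minimum which has no identity
```

```bash
python3 -m inch '[[[0,15,-1.8,0],[0,40,-1.8,0],[0,65,-1.8,0],[0,82,-1.8,0],[0,86,-1.8,0],[0,86,-1.8,0],[0,86,-1.8,0],[0,86,-1.8,0]]]'; python3 chk.py w16;python3 - <<'E'
from h import *
im=cv2.imread('pics/w16.png');cv2.imwrite('pics/w16d.png',cv2.resize(im[210:330,250:390],None,fx=5.5,fy=5,interpolation=cv2.INTER_CUBIC))
s=env.read_camera('scene');cv2.imwrite('pics/s16.png',s);cv2.imwrite('pics/s16d.png',cv2.resize(s[220:310,300:420],None,fx=6.5,fy=6.5,interpolation=cv2.INTER_CUBIC))
E
```

```text
clock: 18.65
tcp_pos: [0.5242, 0.0219, 0.0849]
orientation: [0.7, -0.7, 0.096, -0.098]
wrist_force: [0.3, 0.0, -0.8]
finger_gap: 0.0246
[0.52415306 0.02191424 0.08494157] 0.024573192178160955 [ 0.27  0.   -0.75] 74.24327987329664
```

View pics/w16d.png

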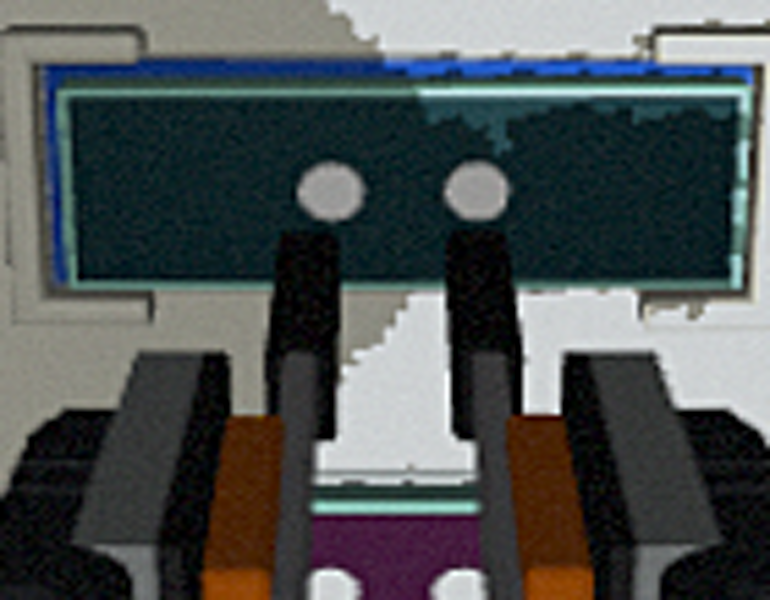

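View pics/s16d.png

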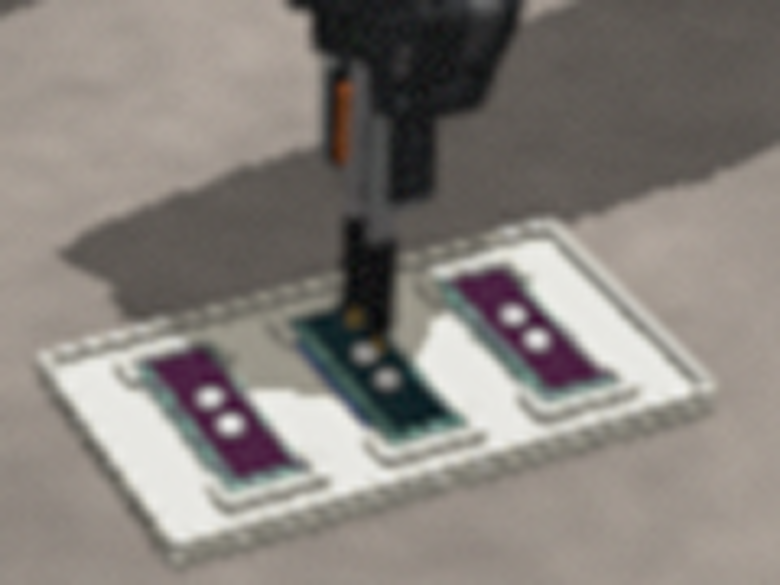

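Run:
```python
from h import *
d=np.load('pics/w16.npz');pose=(d['p'],d['R']);p,R=pose
im=cv2.imread('pics/w16.png')
ds=dots(im,(298,345,235,256),thr=80);print(ds)
P=[onz('wrist',q,.0135,pose) for q,_ in ds];c=(P[0]+P[1])/2;v=P[1]-P[0];print(c,np.linalg.norm(v),'tool',(R.T@(c-p)*1000).round(2),(R.T@v*1000).round(2))
f=lambda u,v:(250+u/5.5,210+v/5)
for yy in (50,48):
  # nose end at tool y plane depth yy
  o=[ray('wrist',f(*q),pose) for q in [(283,236),(338,236),(450,236),(505,236)]]
  Q=[]
  for a,b in o:
    ta=R.T@(a-p)*1000;tb=R.T@b; s=(yy-ta[1])/tb[1]; Q.append((ta+tb*s).round(2))
  print(yy,Q)
g=lambda u,v:(300+u/6.5,220+v/6.5)
z=p[2]-.0602
for z in (z,z+.001):
  T=[onz('scene',g(*q),z) for q in [(354,320),(380,344)]];m=(T[0]+T[1])/2
  print('tips scene',T,np.linalg.norm(T[0]-T[1]),'tool',(R.T@(m-p)*1000).round(2),(R.T@(T[0]-T[1])*1000).round(1))
D=[onz('scene',g(*q),.0135) for q in [(365,351),(387,378)]];print('dots scene',D,np.linalg.norm(D[0]-D[1]),'tool mid',(R.T@((D[0]+D[1])/2-p)*1000).round(2))
V=[[(210,398),(231,425)],[(514,315),(537,339)]]
for q in V:
  X=[onz('scene',g(*k),.0135) for k in q];print((X[0]+X[1])/2,np.linalg.norm(X[0]-X[1]))
```

```text
[(array([309.68807339, 247.94495413]), np.int32(109)), (array([336.27522936, 247.79816514]), np.int32(109))]
[0.52293238 0.02299624 0.0135    ] 0.01603754450754423 tool [-1.63 71.44  0.68] [-9.000e-02  1.000e-02  1.604e+01]
50 [array([ -2.92,  50.  , -11.18]), array([-2.93, 50.  , -5.7 ]), array([-2.93, 50.  ,  5.44]), array([-2.92, 50.  , 10.92])]
48 [array([ -3.59,  48.  , -11.06]), array([-3.6 , 48.  , -5.64]), array([-3.6 , 48.  ,  5.38]), array([-3.6, 48. , 10.8])]
tips scene [array([0.52083173, 0.01177752, 0.02474157]), array([0.52368652, 0.02731485, 0.02474157])] 0.01579741615079958 tool [-1.31 60.2  -2.82] [  1.5  -0.  -15.7]
tips scene [array([0.52182089, 0.01282278, 0.02574157]), array([0.52467115, 0.02833549, 0.02574157])] 0.015772384143217816 tool [-0.64 59.2  -1.56] [  1.5  -0.  -15.7]
dots scene [array([0.51908008, 0.0155362 , 0.0135    ]), array([0.52397648, 0.0313443 , 0.0135    ])] 0.016549045179057326 tool mid [-3.1  71.44  0.73]
[0.57697808 0.00981337 0.0135    ] 0.016069219245030138
[0.46932361 0.04022641 0.0135    ] 0.015399209265491978
```

```bash
python3 -m inch '[[[-1.9,0,0.8,0],[-1.9,3,0.8,0],[-1.9,6,0.8,0],[-1.9,8.5,0.8,0],[-1.9,8.5,0.8,0],[-1.9,8.5,0.8,0],[-1.9,8.5,0.8,0]]]'; python3 chk.py w17;python3 - <<'E'
from h import *
im=cv2.imread('pics/w17.png');cv2.imwrite('pics/w17d.png',cv2.resize(im[210:330,250:390],None,fx=5.5,fy=5,interpolation=cv2.INTER_CUBIC))
s=env.read_camera('scene');cv2.imwrite('pics/s17.png',s);cv2.imwrite('pics/s17d.png',cv2.resize(s[250:300,320:380],None,fx=12,fy=12,interpolation=cv2.INTER_CUBIC))
E
```

```text
clock: 19.45
tcp_pos: [0.5217, 0.0231, 0.0753]
orientation: [0.7, -0.7, 0.097, -0.097]
wrist_force: [0.5, -0.7, 0.1]
finger_gap: 0.0252
[0.52165055 0.02311467 0.07525587] 0.025163171284842873 [ 0.49 -0.65  0.09] 74.22195306604961
```

View pics/w17d.png

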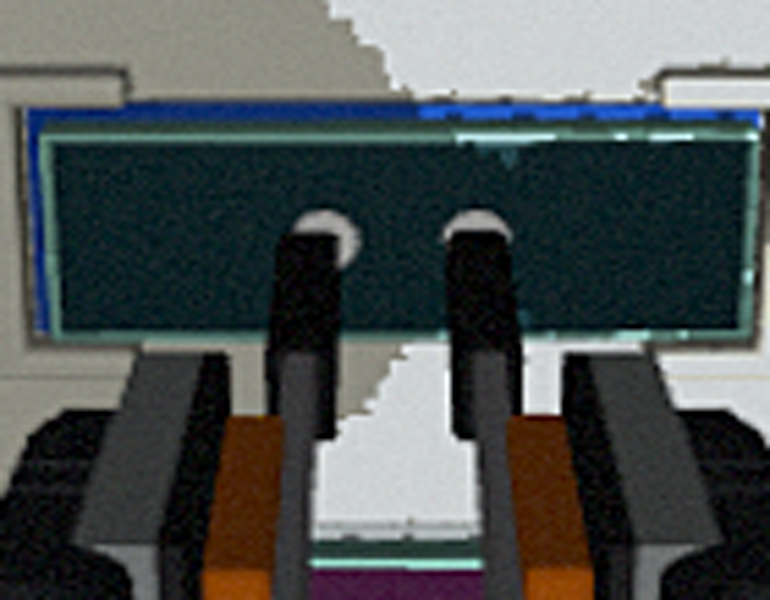

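View pics/s17d.png

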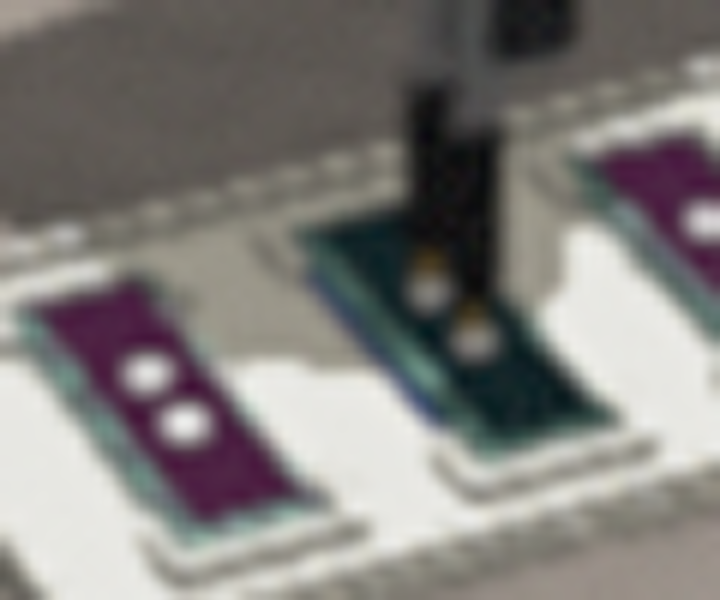

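```bash
python3 -m inch '[[[0,0,0.8,0],[0,0,0.8,0],[0,0,0.8,0],[0,0,0.8,0]]]' 24.65; python3 -m inch '[[[0,1,0,0],[0,1,0,0],[0,1,0,0]]]'; python3 -m inch '[[[0,0.6,0,0],[0,0.6,0,0],[0,0.6,0,0]]]'; python3 chk.py w18;python3 - <<'E'
from h import *
im=cv2.imread('pics/w18.png');cv2.imwrite('pics/w18d.png',cv2.resize(im[210:330,250:390],None,fx=5.5,fy=5,interpolation=cv2.INTER_CUBIC))
s=env.read_camera('scene');cv2.imwrite('pics/s18.png',s);cv2.imwrite('pics/s18d.png',cv2.resize(s[250:300,320:380],None,fx=12,fy=12,interpolation=cv2.INTER_CUBIC))
E
```

```text
clock: 19.95
tcp_pos: [0.5218, 0.024, 0.0753]
orientation: [0.7, -0.7, 0.097, -0.097]
wrist_force: [-0.7, -0.5, -1.1]
finger_gap: 0.0251
clock: 20.25
tcp_pos: [0.5217, 0.0239, 0.0742]
orientation: [0.7, -0.7, 0.097, -0.097]
wrist_force: [-0.5, -0.5, -0.8]
finger_gap: 0.0248
clock: 20.55
tcp_pos: [0.5218, 0.0239, 0.0737]
orientation: [0.7, -0.7, 0.097, -0.097]
wrist_force: [0.1, -0.1, -1.0]
finger_gap: 0.0245
[0.52182182 0.0239305  0.07370435] 0.024473826392189344 [ 0.07 -0.14 -0.97] 74.22811533290395
```

View pics/w18d.png

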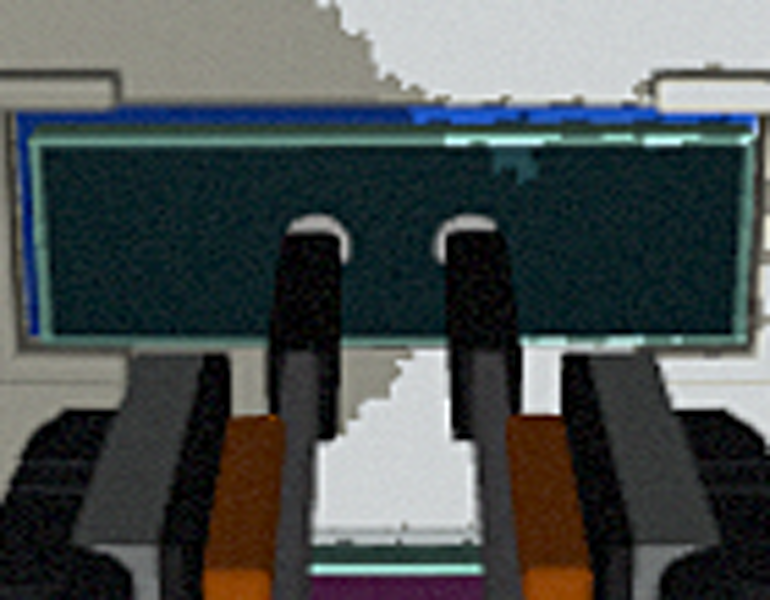

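View pics/s18d.png

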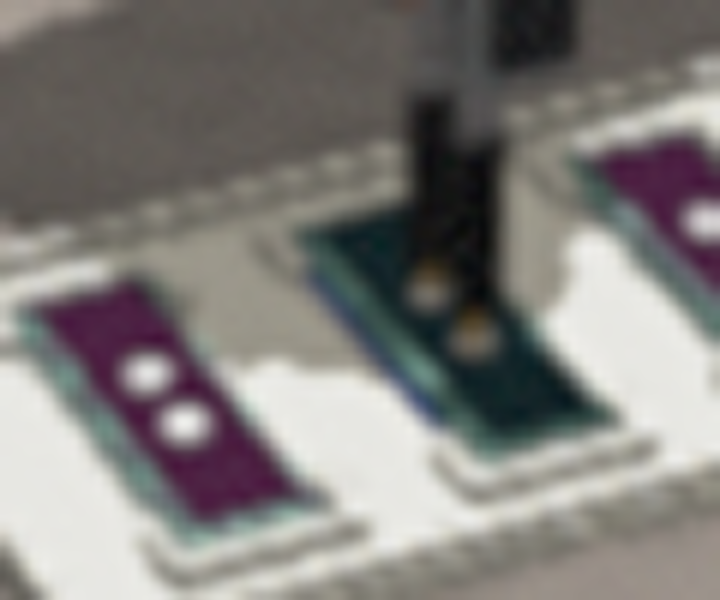

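```bash
for i in 1; do python3 -m inch '[[[0,0.4,0,0],[0,0.4,0,0],[0,0.4,0,0]]]'; done; python3 -m inch '[[[0,0.4,0,0],[0,0.4,0,0],[0,0.4,0,0]]]'; python3 -m inch '[[[0,0.4,0,0],[0,0.4,0,0],[0,0.4,0,0]]]'
```

```text
clock: 20.95
tcp_pos: [0.5219, 0.0239, 0.0734]
orientation: [0.7, -0.7, 0.097, -0.097]
wrist_force: [-0.4, -0.8, 1.3]
finger_gap: 0.0246
clock: 21.25
tcp_pos: [0.5219, 0.0239, 0.0729]
orientation: [0.7, -0.7, 0.097, -0.097]
wrist_force: [-0.1, -0.4, 1.4]
finger_gap: 0.0246
clock: 21.55
tcp_pos: [0.5219, 0.0239, 0.0725]
orientation: [0.7, -0.7, 0.097, -0.097]
wrist_force: [0.7, -0.1, 1.7]
finger_gap: 0.0249
```

```bash
python3 -m inch '[[[0,0,0,0],[0,0,0,0],[0,0,0,0],[0,0,0,0],[0,0,0,0]]]'; python3 chk.py w19;python3 - <<'E'
from h import *
im=cv2.imread('pics/w19.png');cv2.imwrite('pics/w19d.png',cv2.resize(im[210:330,250:390],None,fx=5.5,fy=5,interpolation=cv2.INTER_CUBIC))
s=env.read_camera('scene');cv2.imwrite('pics/s19.png',s);cv2.imwrite('pics/s19d.png',cv2.resize(s[250:300,320:380],None,fx=12,fy=12,interpolation=cv2.INTER_CUBIC))
E
```

```text
clock: 22.05
tcp_pos: [0.5218, 0.0239, 0.0725]
orientation: [0.7, -0.7, 0.097, -0.097]
wrist_force: [0.5, -0.2, 2.8]
finger_gap: 0.025
[0.52182764 0.02393951 0.07247602] 0.025032201406894657 [ 0.5  -0.19  2.84] 74.22738833714112
```

View pics/w19d.png

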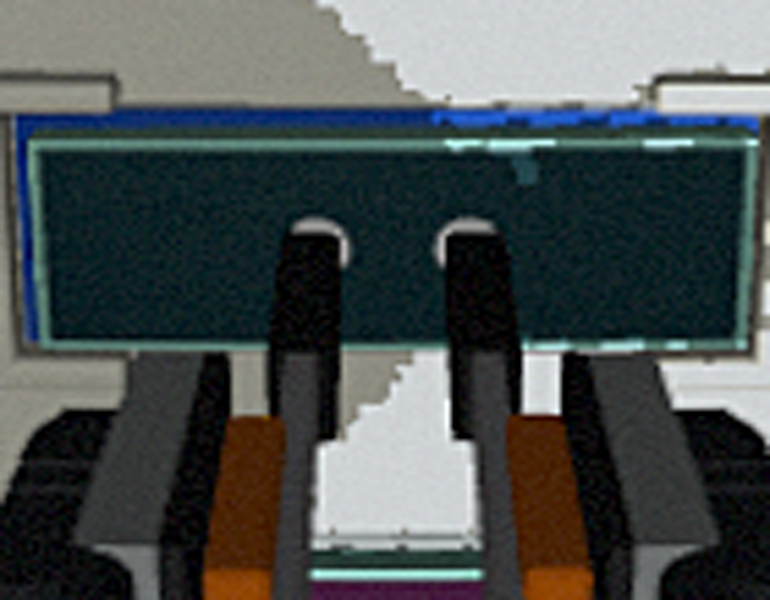

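View pics/s19d.png

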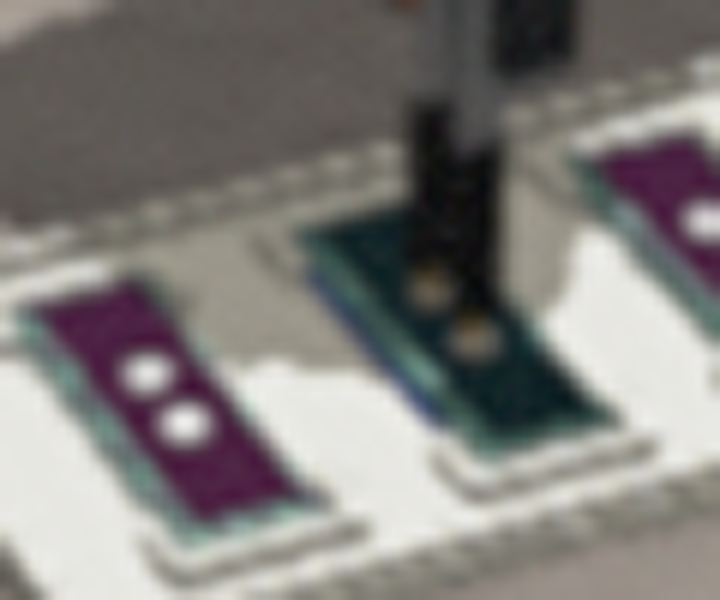

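Run:
```python
from workcell import env
print(env.hand_in()); s=env.get_state();print(s['clock'],s['wrist_force'],s['finger_gap'])
```

```text
the job is handed in; nothing more can be done
None
the job is handed in; nothing more can be done
```

I set the teal coupon down flat on the blue pad in the middle compartment. Then I took the middle-sized tester out of its dock, squeezed it and rested one tip on each dot. I handed in at about 22 s of the 51 s limit, still holding it there.

**Last checks before hand-in:**
- **Gap:** the noses measured about 16.0 mm apart in the wrist image. The finger opening read 24.6–25.0 mm, which is sensor noise around the 24.65 mm I set.
- **Tip position:** the tips were within about 0.5 mm of the dot centres in both directions, going by the wrist and scene views.
- **Contact force:** the two pins together pressed with about 2.5–4 N after allowing for the tester's weight, with roughly 1 mm of pin travel.
- **Coupon:** it lay flat inside its compartment and had not shifted. I did not touch the measured coupons, beaker or jar.

**Limits and disagreements:**
- **Pin ends hidden:** in the wrist view the noses hide the pin ends, so I inferred the gap from the noses. The scene view agrees to about 1 mm.
- **Camera offset:** the scene camera placed the dots about 1.5 mm off the wrist camera, so I compared tips and dots only within the same image.
- **Set-down push:** setting the coupon down briefly pushed up to 9.5 N on the pad before I eased off and let go.

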